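Find the tin with the loose piece

ROBOT

A 6-joint arm with a two-finger parallel gripper is mounted at the origin on a cart in front of the work surface, level with it; the furniture and walls round the work are solid. World frame = base frame: x ahead of the robot, y to its left, z up, the work surface at z = 0. Lengths are in m, angles in rad, forces in N, time in s.
With the tool pointing down it reaches from about 0.35 to 0.975 m from the base axis. Payload 7.1 kg.
Tool frame: the origin (TCP) lies at the centre of the arm's flange, where the gripper is bolted on; the fingertips stand arm.tip_reach ahead of it and the grasp point (between the pads) lies 163 mm ahead of it (arm.tip_reach is the distance from the TCP to the fingertips, in m); z points along the fingers, y is the direction in which the jaws open and shut (so a half turn about z gives the same grasp; the last joint's range is limited). The gripper opens to 88 mm and grips with 3 to 60 N. Pads are 20 mm wide; open, the fingers measure 115 mm over their backs; the gripper's body (75 mm by 178 mm) begins 61 mm behind the grasp point.
Start: joints at [1.148, 0.423, 1.63, -0, 1.089, -0.019], TCP at [0.246, 0.575, 0.405] pointing down, gripper open.
Joint ranges: [-3, 3], [-0.9, 2.11], [0.09, 2.58], [-1.31, 4.45], [0.11, 2.69], [-2.54, 2.54]. Speed limits (rad/s): [2.39, 2.39, 3.01, 3.14, 3.14, 3.14].

INTERFACE

Orientations are given as a unit quaternion [x, y, z, w].
In Python, from cell import arm, vision gives the robot as it stands.
- The arm moves only by the shell command python3 -m pendant 'ROWS' [FORCE]. ROWS is a JSON object of lists of equal length, an entry for each row: "delta_pos": the shift along the tool's x, y, z in mm, a list of three; "turn": the turn about the tool's z in degrees; "grip": the finger opening in mm, from 0 to 87.8. A call has 1 to 8 rows; each row shifts and turns the commanded pose from where the row before left it, along the tool's axes as they then stand; what a row does not reach is not made up. A row lasts 1/12 s, in which the tool goes at most 41.7 mm and 7.16 degrees, less where a joint would pass 70% of its speed; a pose out of reach is approached as far as the arm can. A call is refused whole if a number of a shift passes 41.7 or a number of a turn 7.16, either way. A call with a gripper value outside its range is refused whole. The fingers move at their own pace and stop on an object; FORCE is the grip in N (left out, the last holds). Time passes only in rows, so rows that do not move let the fingers close. It gives the time, the measured TCP pose, the force and the opening at its end, in the units of the state.
- arm.get_state(): the state, without advancing time (a new reading comes with each control period).
- vision.camera(name): name is "scene" or "top" or "wrist"; returns the picture (420x560x3 uint8, red, green, blue); there is no depth.
- vision.camera_params(name): a dict with "fx", "fy", "cx", "cy" (pixels), "cam_to_world" (4x4, takes a point from camera to world coordinates). Camera axes: x right, y down, z forward; pixel columns grow to the right and rows downward; lengths in m; the calibration is good to about 2 mm. The wrist camera is an equidistant fisheye: a pixel r from the principal point sees the ray r / f radians off the axis. A picture is of the moment at which its call begins: read the wrist's pose just before it. camera_params takes no time and is no camera call; for the wrist camera it gives the pose at the moment of the call.
- arm.sign_off(): hands the job in, once; it reports no verdict.
The state is a dict: "time": time; "qpos": joint angles; "joint_velocities": joint speeds; "tau": joint torques, N m; "ee_pos": TCP position; "orientation": TCP orientation; "contact_force": force on the tool from outside, world axes, zero at the start; "moment": the same for the moment, N m; "finger_gap": opening from 0.0 (shut) to 1.0 (fully open).
Only numpy, scipy, OpenCV 4.12 (cv2) and the standard library are available. Lean on these libraries where they do the work, as an engineer would, in place of code of your own. Each camera call takes 0.05 s, during which the arm holds its last target. There are 200 camera calls.

TASK

Lift the lid of the grey transport case and lower it gently onto its open stop, holding on until it rests there. In one of the three sealed tins inside, the steel piece has come loose from its cushion: lift tins out and shake them to find the one that rattles, put every quiet tin back down in a pocket of the case, and leave the other things on the worktop alone. Finish still holding the rattling tin upright and still over the middle of the steel tray, well clear of it.

Things in the scene. Friction and masses are not known exactly. Their poses are not given: they have to be found in the camera images.
- case: grey hard-shell transport case, fixed to the worktop, 118 mm deep (its x, to the rear), 286 mm wide (its y), origin under its centre on the worktop. The base's walls are 36 mm high; shut, the domed lid's top is 76 mm up. Inside lie three pockets side by side along its y, 86 mm apart, cut 12 mm deep into a black foam insert whose top is 16 mm above the worktop
- case_lid (a joint): angle of the lid about the hinge on the base's rear top edge: 0 shut, 1.66 fully open, resting on its stop a little past upright. Its balance point is at about 1.2 rad: from there it falls by its own weight, back onto the stop or forward to shut; let go more than 0.1 rad short of the stop it bangs. It weighs 0.35 kg and the hinge is light. Wall cabinets hang over the rear of the worktop from about 0.45 m up, so a raised hand there should lean back toward the robot
- lid_tab (a point): centre of the black lifting tab in the middle of the lid's front edge: 40 mm wide along the hinge direction, 12 mm thick, standing 34 mm out of the lid's front wall (this point is 20 mm out of that wall); it turns with the lid. Pinched by its two ends it can turn between the fingers while the hand keeps pointing down; shut, the tab lies level, open it points up
- case_lid_hinge (a point): point on the hinge line, mid-width, 36 mm above the worktop; the axes turn with the lid. The lid_tab point is 138 mm ahead of the hinge line and 16 mm above it when shut; the lid opens upward and away about the case's y axis
- bay_0 (a point): left (+y) pocket of the case: middle of its bottom, 4 mm above the worktop. The pocket is 96 by 56 mm, 3 mm more than a tin all round; a seated tin's centre is 30 mm above this point; from tin to tin and to the end walls 28 to 36 mm are free for fingers
- bay_1 (a point): middle pocket of the case: middle of its bottom, 4 mm above the worktop. The pocket is 96 by 56 mm, 3 mm more than a tin all round; a seated tin's centre is 30 mm above this point; from tin to tin and to the end walls 28 to 36 mm are free for fingers
- bay_2 (a point): right (-y) pocket of the case: middle of its bottom, 4 mm above the worktop. The pocket is 96 by 56 mm, 3 mm more than a tin all round; a seated tin's centre is 30 mm above this point; from tin to tin and to the end walls 28 to 36 mm are free for fingers
- tin_a_mid (a point): closed pale aluminium tin with flat sides, 90 mm long (its x), 50 mm wide (its y), 60 mm high, about 0.42 kg with its steel piece of 0.24 kg, which in the rattling tin rolls 46 mm to and fro along the tin's length; this point is its centre, half-way up. The three tins look and weigh about the same; starts upright in a pocket of the case, its long side in line with the case's x
- tin_b_mid (a point): closed pale aluminium tin with flat sides, 90 mm long (its x), 50 mm wide (its y), 60 mm high, about 0.42 kg with its steel piece of 0.24 kg, which in the rattling tin rolls 46 mm to and fro along the tin's length; this point is its centre, half-way up. The three tins look and weigh about the same; starts upright in a pocket of the case, its long side in line with the case's x
- tin_c_mid (a point): closed pale aluminium tin with flat sides, 90 mm long (its x), 50 mm wide (its y), 60 mm high, about 0.42 kg with its steel piece of 0.24 kg, which in the rattling tin rolls 46 mm to and fro along the tin's length; this point is its centre, half-way up. The three tins look and weigh about the same; starts upright in a pocket of the case, its long side in line with the case's x
- tray_mid (a point): middle of the floor of the shallow, pale steel tray with rounded corners, 170 x 260 mm, 24 mm high, fixed on the worktop to the right of the case
- vial: small white-capped vial with a green label, d 35 x 80 mm, origin under its centre; stands about the worktop, not part of the job
- cup: specimen cup with a white screw cap, d 60 x 70 mm, origin under its centre; stands about the worktop, not part of the job
- bottle: small bottle with a black cap, d 27 x 58 mm, origin under its centre; stands about the worktop, not part of the job
- tape: small roll of black tape lying flat, d 58 x 19 mm, origin under its centre; stands about the worktop, not part of the job

How it is judged:
By the outcome, as a careful person would: the job done as asked, in the order asked, and still so for the second after the job is handed in, while the arm keeps its last pose, push and grip.
It also fails if it takes over 72 s, if anything falls off the work surface, if the arm or the gripper's body presses on something with over 40 N, if the wrist force passes 120 N, or if a joint passes its speed limit or range.

## Working session

There is one attempt and no reset: what is moved stays moved. The work goes in short steps, Python scripts to look and compute and a shell command to move; the robot and the scene stay as the last step left them, time stands still between calls to the robot, and variables do not carry over. Pictures are saved under pics/ and viewed, about 8 in all and at most 12, crops included, and the job is handed in when it is done.

```bash
ls; mkdir -p pics; python3 - <<'E'
from cell import arm, vision
import cv2
s=arm.get_state();print(s, arm.tip_reach)
a=vision.camera("scene");b=vision.camera("top")
cv2.imwrite("pics/scene0.png",a[:,:,::-1]);cv2.imwrite("pics/top0.png",b[:,:,::-1])
for n in("scene","top","wrist"):print(n,vision.camera_params(n))
E
```

```text
pics
{'time': 0.0, 'qpos': array([ 1.14799913e+00,  4.23842114e-01,  1.63069087e+00, -1.52417707e-05,
        1.08862815e+00, -1.89890673e-02]), 'joint_velocities': array([-0.00215473,  0.000885  ,  0.00031918, -0.00018508, -0.00109776,
        0.00094528]), 'tau': array([-8.49563512e-04, -5.44625974e+01, -2.73666090e+01,  6.42529316e-02,
        2.26377760e-02, -1.45372092e-04]), 'ee_pos': array([0.24543216, 0.57448556, 0.40390035]), 'orientation': array([ 2.00531550e-01,  9.79686931e-01, -7.66667518e-04, -1.65243522e-04]), 'contact_force': array([-0.19709331, -0.05514405, -1.16908732]), 'moment': array([ 0.00540715, -0.04676065,  0.02979855]), 'finger_gap': 1.0019183442145772} 0.182
scene {'fx': 483.07519861405694, 'fy': 483.07519861405694, 'cx': 281.5987398886412, 'cy': 213.32670403370008, 'cam_to_world': array([[ 0.65659155, -0.44932446,  0.60580118, -0.31673699],
       [-0.75420506, -0.38272443,  0.53356981, -0.66962978],
       [-0.00789105, -0.80723574, -0.59017641,  0.85690436],
       [ 0.        ,  0.        ,  0.        ,  1.        ]])}
top {'fx': 436.12361958509644, 'fy': 436.12361958509644, 'cx': 287.10472705156485, 'cy': 208.17375105955918, 'cam_to_world': array([[-0.01902884, -0.98150383,  0.19049446,  0.25412417],
       [-0.99981332,  0.01804148, -0.0069162 ,  0.06868989],
       [ 0.00335148, -0.1905905 , -0.98166391,  1.26977611],
       [ 0.        ,  0.        ,  0.        ,  1.        ]])}
wrist {'fx': 325.19226210127806, 'fy': 325.19226210127806, 'cx': 282.39282926690703, 'cy': 213.6733966075796, 'cam_to_world': array([[ 0.3927015 ,  0.87768566,  0.27468786,  0.17085536],
       [ 0.9196625 , -0.37395202, -0.11991984,  0.60605224],
       [-0.00253184,  0.29971282, -0.95402611,  0.38489428],
       [ 0.        ,  0.        ,  0.        ,  1.        ]])}
```

View pics/top0.png

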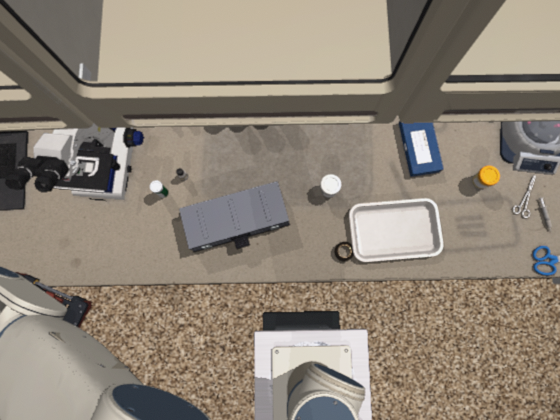

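View pics/scene0.png

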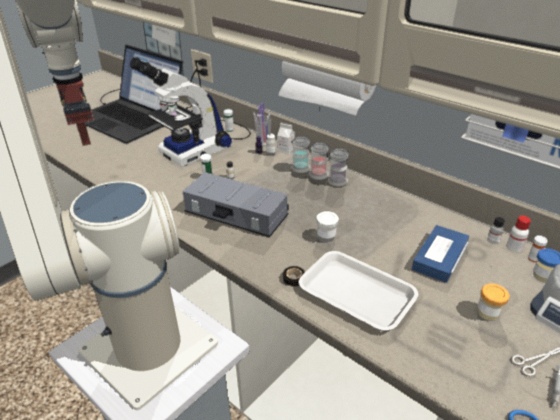

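Top view: case centred at about (235,217) px, its tab at (241,241), tray at (396,231), cup (331,185), tape (345,251), vial (157,187), bottle (180,173). The scene view agrees.

```bash
cat > h.py <<'E'
import numpy as np, cv2
from cell import arm, vision
from scipy.spatial.transform import Rotation as R
def ray(P,u,v,fish=False):
    x=np.array([(u-P['cx'])/P['fx'],(v-P['cy'])/P['fy']])
    if fish:
        th=np.hypot(*x); d=np.array([*(x/max(th,1e-9)*np.sin(th)),np.cos(th)])
    else: d=np.array([*x,1.])
    T=P['cam_to_world']; return T[:3,3],T[:3,:3]@d
def plane(P,u,v,z,fish=False):
    o,d=ray(P,u,v,fish); return o+d*(z-o[2])/d[2]
def proj(P,p,fish=False):
    T=P['cam_to_world']; c=T[:3,:3].T@(np.asarray(p)-T[:3,3])
    if fish:
        r=np.hypot(c[0],c[1]); th=np.arctan2(r,c[2]); return P['cx']+P['fx']*th*c[0]/r,P['cy']+P['fy']*th*c[1]/r
    return P['cx']+P['fx']*c[0]/c[2],P['cy']+P['fy']*c[1]/c[2]
E
python3 - <<'E'
from h import *
t=cv2.imread("pics/top0.png");s=cv2.imread("pics/scene0.png")
a=cv2.resize(t[170:265,165:305],None,fx=4,fy=4,interpolation=cv2.INTER_CUBIC)
b=cv2.resize(s[165:240,170:300],None,fx=4,fy=4,interpolation=cv2.INTER_CUBIC)[:, :520]
o=np.zeros((380,560,3),np.uint8);o[:]=a
b2=np.zeros((220,560,3),np.uint8);bb=cv2.resize(s[165:240,170:300],None,fx=2.9,fy=2.9);b2[:bb.shape[0],:bb.shape[1]]=bb
cv2.imwrite("pics/crop0.png",np.vstack([o,b2]))
P=vision.camera_params("top")
hsv=cv2.cvtColor(t,cv2.COLOR_BGR2HSV)
# bluish grey: hue ~ 110-130
m=((hsv[...,0]>105)&(hsv[...,0]<135)&(hsv[...,1]>25)).astype(np.uint8)
m[:165]=0;m[265:]=0;m[:,:165]=0;m[:,305:]=0
m=cv2.morphologyEx(m,cv2.MORPH_OPEN,np.ones((3,3)))
c=max(cv2.findContours(m,0,2)[0],key=cv2.contourArea)
print(cv2.boxPoints(cv2.minAreaRect(c)),cv2.contourArea(c))
w=np.array([plane(P,*p[0],0.06)[:2] for p in c],np.float32)
print(cv2.minAreaRect(w))
# tab
d=(t.max(2)<45).astype(np.uint8);d[:225]=0;d[258:]=0;d[:,:225]=0;d[:,260:]=0
for k in cv2.findContours(d,0,2)[0]:
    r=cv2.minAreaRect(k);print('dark',r,plane(P,*r[0],.052))
# tray
tm=((t.min(2)>165)).astype(np.uint8);tm[:190]=0;tm[270:]=0;tm[:,:340]=0;tm[:,450:]=0
c=max(cv2.findContours(tm,0,2)[0],key=cv2.contourArea)
w=np.array([plane(P,*p[0],0.02)[:2] for p in c],np.float32);print('tray',cv2.minAreaRect(w))
for n,u,v,z in(('cup',331,185,.07),('tape',345,251,.019),('vial',157,187,.08),('bottle',180,173,.058)):print(n,plane(P,u,v,z))
E
```

```text
Traceback (most recent call last):
ValueError: max() iterable argument is empty
```

View pics/crop0.png

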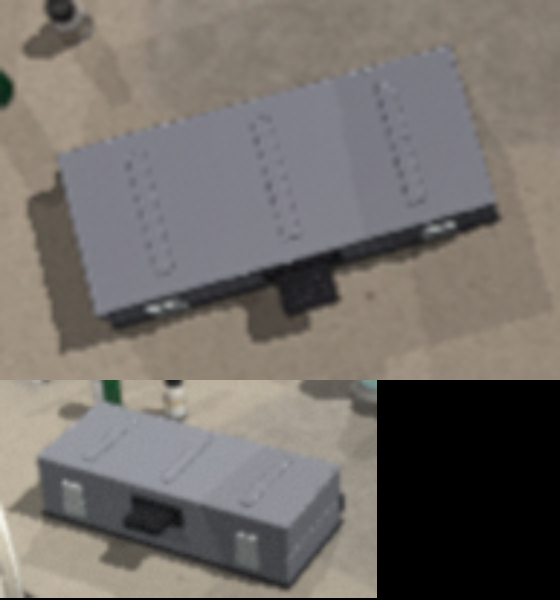

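The crop (4x, offset 165,170) shows the lid-top corners at (62,152), (450,47), (493,205) and (100,315), and the tab's outer edge from (283,313) to (338,300).

```bash
python3 - <<'E'
from h import *
t=cv2.imread("pics/top0.png")
P=vision.camera_params("top")
f=lambda u,v,z:plane(P,165+(u+.5)/4-.5,170+(v+.5)/4-.5,z)
C=[f(*c,.076)[:2] for c in((62,152),(450,47),(493,205),(100,315))]
print(np.round(C,4),[np.linalg.norm(C[i]-C[i-1]) for i in range(4)])
for i,j in((0,1),(3,2)):
    d=C[i]-C[j];print('yaw of y axis',np.degrees(np.arctan2(-d[0],d[1])))
for i,j in((3,0),(2,1)):
    d=C[j]-C[i];print('yaw of x axis',np.degrees(np.arctan2(d[1],d[0])))
c=np.mean(C,0);print('centre',c)
rect=cv2.minAreaRect(np.array(C,np.float32));print(rect)
e=f(310,307,.058);print('tab outer edge top',e)
tm=((t.min(2)>150)).astype(np.uint8);tm[:190]=0;tm[270:]=0;tm[:,:340]=0;tm[:,450:]=0
k=max(cv2.findContours(tm,0,2)[0],key=cv2.contourArea)
w=np.array([plane(P,*p[0],0.024)[:2] for p in k],np.float32);print('tray',cv2.minAreaRect(w))
for n,u,v,z in(('cup',331,185,.07),('tape',345,251,.019),('vial',157,187,.08),('bottle',180,173,.058)):print(n,plane(P,u,v,z))
E
```

```text
[[0.4928 0.3583]
 [0.5633 0.087 ]
 [0.4499 0.0588]
 [0.3786 0.3292]] [np.float64(0.11786455542343355), np.float64(0.28036229464874235), np.float64(0.11688277052544646), np.float64(0.279607527802332)]
yaw of y axis 14.563997889361344
yaw of y axis 14.766389274575028
yaw of x axis 14.305701125169453
yaw of x axis 13.932678772861859
centre [0.47115278 0.20832976]
((0.47096142172813416, 0.20808464288711548), (0.11786335706710815, 0.2808936536312103), 14.563998222351074)
tab outer edge top [0.38332692 0.18733127 0.058     ]
tray ((0.4292491674423218, -0.2525017261505127), (0.17220360040664673, 0.26174965500831604), 3.570035457611084)
cup [ 0.55151387 -0.06535201  0.07      ]
tape [ 0.36868672 -0.10376525  0.019     ]
vial [0.55214317 0.42372792 0.08      ]
bottle [0.59784999 0.3658544  0.058     ]
```

```bash
cat >> h.py <<'E'
C0=np.array([.472,.209]);YAW=np.radians(14.5)
def pts(case):  # case frame -> world
    case=np.asarray(case,float);c,s=np.cos(YAW),np.sin(YAW)
    return np.array([C0[0]+c*case[0]-s*case[1],C0[1]+s*case[0]+c*case[1],case[2]])
def plan(target,n,yaw=None,grasp=True):
    """tool-axis steps to bring the grasp point to target, tool y at world angle yaw"""
    st=arm.get_state();p=st['ee_pos'];M=R.from_quat(st['orientation']).as_matrix()
    a=np.arctan2(M[1,1],M[0,1]);yaw=YAW+np.pi/2 if yaw is None else yaw
    t=np.array(target,float);t[2]+=.163*grasp
    da=(yaw-a)/n;w=(t-p)/n*1000;out=[]
    for i in range(n):
        b=a+i*da;y=np.array([np.cos(b),np.sin(b)]);x=np.array([-y[1],y[0]])
        out.append([round(float(v),1) for v in(x@w[:2],y@w[:2],-w[2])])
    print('turn',-np.degrees(da));print(out)
E
python3 - <<'E'
from h import *
P=vision.camera_params("top")
for r in(100,112,122):print('cabinet edge',plane(P,240,r,.45))
s=arm.get_state();M=R.from_quat(s['orientation']).as_matrix();print(M.round(3))
print('tab grasp',pts([59-144,0,.052]))
plan(pts([-90,0,.19])*1 if 0 else [*pts([-.085,0,0])[:2],.19],14)
E
```

```text
cabinet edge [0.63649223 0.15340477 0.45      ]
cabinet edge [0.61080679 0.15336508 0.45      ]
cabinet edge [0.58962018 0.15333234 0.45      ]
[[-0.92   0.393 -0.001]
 [ 0.393  0.92  -0.001]
 [-0.    -0.001 -1.   ]]
tab grasp [-8.18205494e+01 -2.10733003e+01  5.20000000e-02]
turn -2.688147121405587
[[-20.3, -21.4, 3.6], [-19.3, -22.3, 3.6], [-18.2, -23.2, 3.6], [-17.1, -24.0, 3.6], [-16.0, -24.8, 3.6], [-14.8, -25.5, 3.6], [-13.6, -26.2, 3.6], [-12.4, -26.8, 3.6], [-11.1, -27.3, 3.6], [-9.8, -27.8, 3.6], [-8.5, -28.2, 3.6], [-7.1, -28.6, 3.6], [-5.8, -28.9, 3.6], [-4.4, -29.2, 3.6]]
```

```bash
python3 - <<'E'
from h import *
T=vision.camera_params("top");S=vision.camera_params("scene")
for r in(95,112,122):
    o,d1=ray(T,200,r);_,d2=ray(T,400,r);n=np.cross(d1,d2)
    for u,v in((370,84),(370,75),(370,100)):
        so,sd=ray(S,u,v);k=n@(o-so)/(n@sd);print(r,(u,v),so+k*sd)
s=cv2.imread("pics/scene0.png");t=cv2.imread("pics/top0.png")
a=cv2.resize(s[0:150,200:460],None,fx=2.2,fy=2.2);b=cv2.resize(t[60:160,180:440],None,fx=2.2,fy=2.2)
cv2.imwrite("pics/cab.png",np.vstack([a,b]))
E
python3 -m pendant '{"delta_pos":[[-20.3,-21.4,3.6],[-19.3,-22.3,3.6],[-18.2,-23.2,3.6],[-17.1,-24,3.6],[-16,-24.8,3.6],[-14.8,-25.5,3.6],[-13.6,-26.2,3.6]],"turn":[-2.69,-2.69,-2.69,-2.69,-2.69,-2.69,-2.69],"grip":[80,75,70,64,64,64,64]}' 15
python3 -m pendant '{"delta_pos":[[-12.4,-26.8,3.6],[-11.1,-27.3,3.6],[-9.8,-27.8,3.6],[-8.5,-28.2,3.6],[-7.1,-28.6,3.6],[-5.8,-28.9,3.6],[-4.4,-29.2,3.6],[0,0,0]],"turn":[-2.69,-2.69,-2.69,-2.69,-2.69,-2.69,-2.69,0],"grip":[64,64,64,64,64,64,64,64]}' 15
python3 - <<'E'
from h import *
P=vision.camera_params("wrist");im=vision.camera("wrist");sc=vision.camera("scene")
np.save("w1.npy",P,allow_pickle=True)
cv2.imwrite("pics/w1.png",im[:,:,::-1]);cv2.imwrite("pics/s1.png",sc[:,:,::-1])
print(arm.get_state()['qpos'])
print('pred tab',proj(P,pts([-.079,0,.052]),True),P['cam_to_world'])
E
```

```text
95 (370, 84) [ 0.65436672 -0.09813776  0.42598964]
95 (370, 75) [ 0.64150394 -0.10323627  0.4527252 ]
95 (370, 100) [ 0.6787881  -0.08845769  0.37522929]
112 (370, 84) [ 0.60724042 -0.12587147  0.44690133]
112 (370, 75) [ 0.5964041  -0.12989371  0.47174799]
112 (370, 100) [ 0.62772302 -0.11826869  0.39993663]
122 (370, 84) [ 0.58091742 -0.14136248  0.45858182]
122 (370, 75) [ 0.57115258 -0.14481929  0.4823989 ]
122 (370, 100) [ 0.599329   -0.13484468  0.4136748 ]
time: 0.68
ee_pos: [0.3176, 0.3798, 0.3791]
orientation: [0.036, 0.999, -0.0, -0.0]
contact_force: [0.0, 0.6, 0.1]
finger_gap: 0.73
time: 1.35
ee_pos: [0.3903, 0.1846, 0.3536]
orientation: [-0.126, 0.992, -0.001, -0.001]
contact_force: [-0.9, -0.8, -0.1]
finger_gap: 0.73
[ 4.19737251e-01  2.18235471e-01  2.08036478e+00  2.20705216e-04
  8.43637539e-01 -1.40139000e+00]
pred tab (np.float64(288.0084814440992), np.float64(213.3645165819457)) [[-0.25043228  0.92415287  0.28848768  0.31169838]
 [ 0.96813097  0.23981453  0.07219013  0.16298074]
 [-0.00246882  0.29737259 -0.95475832  0.33458898]
 [ 0.          0.          0.          1.        ]]
```

View pics/cab.png

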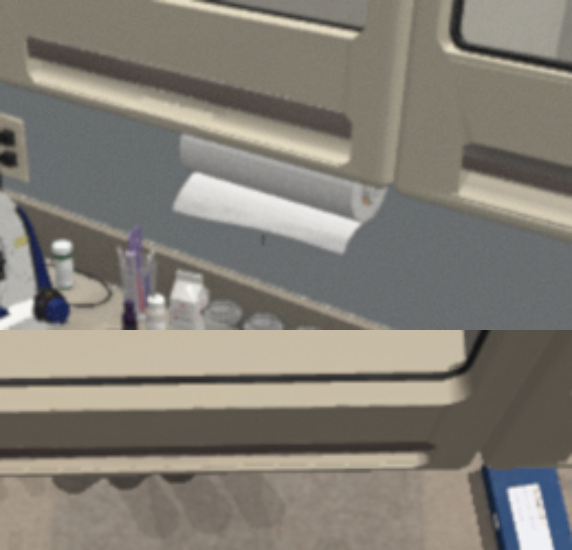

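View pics/w1.png

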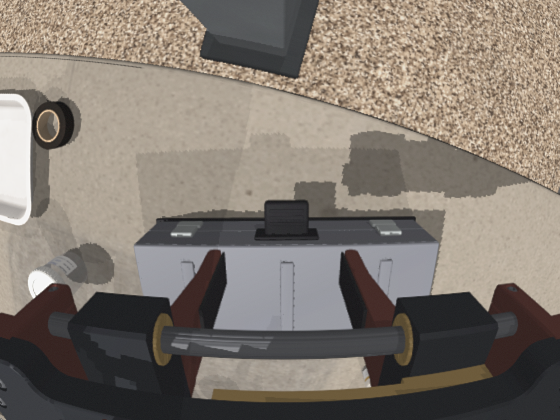

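The cabinet crop puts the cabinet's lower front edge at top row ~121 and scene (370,84), which gives x≈0.58, z≈0.457. The wrist view shows the tab at (287,217), close to the predicted (288,213), with the fingers open symmetrically. Next I check how wide the wrist is above the flange.

```bash
python3 - <<'E'
from h import *
S=vision.camera_params("scene");s=cv2.imread("pics/s1.png")
p=arm.get_state()['ee_pos'];big=cv2.resize(s,None,fx=2,fy=2,interpolation=cv2.INTER_CUBIC)
for k in(-.163,0,.05,.1,.15,.2):
    for e in(-.06,0,.06):
        # offset across case-x (world x)
        u,v=proj(S,p+[e,0,k]);print(k,e,round(u),round(v)) if e==0 else 0
        cv2.circle(big,(int(2*u),int(2*v)),3,(0,0,255) if e==0 else (0,255,0),-1)
u,v=proj(S,p+[0,0,.1]);x0=int(np.clip(2*u-350,0,320));y0=int(np.clip(2*v-200,0,340))
cv2.imwrite("pics/s1c.png",big[y0:y0+500,x0:x0+700]);print(x0,y0)
P=np.load("w1.npy",allow_pickle=True).item()
im=cv2.imread("pics/w1.png")
for u,v in((264,203),(309,202),(266,234),(307,234)):print('tab px',plane(P,u,v,.058,True))
for u,v in((137,244),(437,242)):print('lid top front corner',plane(P,u,v,.076,True), pts([-.059,.143*np.sign(u-287),.076]))
E
```

```text
-0.163 0 215 173
0 0 209 115
0.05 0 207 96
0.1 0 205 76
0.15 0 202 54
0.2 0 200 31
59 0
tab px [0.38979338 0.16569738 0.058     ]
tab px [0.37891623 0.20393425 0.058     ]
tab px [0.41779118 0.17429956 0.058     ]
tab px [0.40842294 0.21045933 0.058     ]
lid top front corner [0.45213602 0.05956094 0.076     ] [0.45068363 0.05578247 0.076     ]
lid top front corner [0.38042417 0.32871208 0.076     ] [0.37907495 0.33267269 0.076     ]
```

View pics/s1c.png

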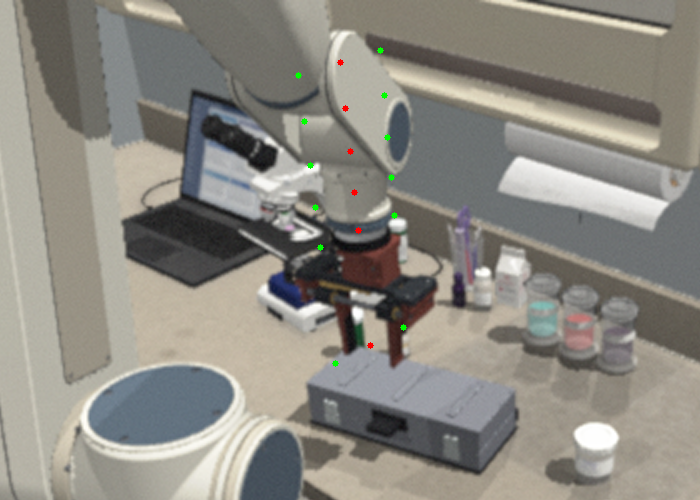

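```bash
python3 - <<'E'
from h import *
from scipy.optimize import fsolve
S=vision.camera_params("scene");T=vision.camera_params("top")
st=arm.get_state();p=st['ee_pos'];q=st['qpos'][0];ax=np.array([np.sin(q),-np.cos(q),0])
print('cap e,k',fsolve(lambda x:np.array(proj(S,p+ax*x[0]+[0,0,x[1]]))-[229.5,65],[.05,.1]))
print('edge proj at y=.23',proj(S,[.575,.23,.46]),proj(T,[.575,.23,.46]))
t=vision.camera("top")[:,:,::-1].copy();cv2.imwrite("pics/t1.png",t)
f=4;x0,y0=180,110
big=cv2.resize(t[y0:y0+145,x0:x0+150],None,fx=f,fy=f,interpolation=cv2.INTER_CUBIC)
rad=np.array([np.cos(q),np.sin(q),0])
for z in(.12,.17):
  for e in(0,.03,.06,.09):
    u,v=proj(T,p+rad*e+[0,0,z]);cv2.circle(big,(int(f*(u-x0)),int(f*(v-y0))),3,(0,0,255) if z==.12 else (0,255,0),-1)
s=cv2.imread("pics/s1.png")
b2=cv2.resize(s[0:145,180:280],None,fx=2,fy=4)
cv2.imwrite("pics/t1c.png",np.hstack([big,b2]))
E
```

```text
cap e,k [0.064546   0.13091608]
edge proj at y=.23 (np.float64(246.99283625143448), np.float64(49.82321958248838)) (np.float64(200.33281137298906), np.float64(127.72986317689576))
```

View pics/t1c.png

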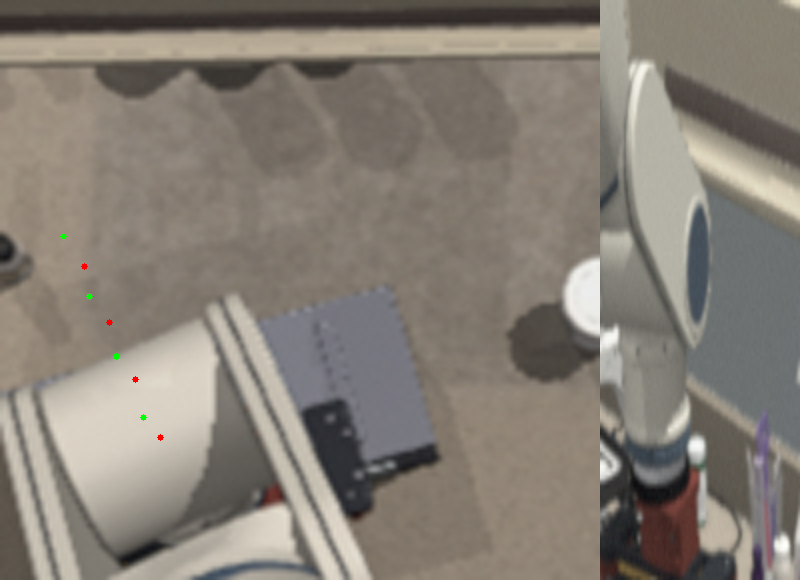

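The top view shows the wrist housing reaching about 47 mm ahead of the tool axis, 0.13 m above the flange, while the cabinet edge is at row 125 (x≈0.58, z≈0.458). A straight-down hand would hit the cabinet with the lid fully open, so it has to lean back. Rows can't tilt the tool, so I'll see what the arm does at its upper reach limit, where a pose "is approached as far as the arm can".

```bash
python3 -m pendant '{"delta_pos":[[1,-10,-35],[1,-10,-38],[1,-10,-38],[1,-10,-38],[1,-10,-38],[1,-10,-38],[1,-10,-38],[1,-10,-38]],"turn":[0,0,0,0,0,0,0,0],"grip":[64,64,64,64,64,64,64,64]}'
python3 -m pendant '{"delta_pos":[[0,0,-40],[0,0,-40],[0,0,-40],[0,0,-40]],"turn":[0,0,0,0],"grip":[64,64,64,64]}'
python3 -c "
from h import *
s=arm.get_state();print(s['qpos'].round(3),s['ee_pos'],s['orientation'].round(4))"
```

```text
time: 2.17
ee_pos: [0.4012, 0.109, 0.6576]
orientation: [-0.127, 0.992, 0.0, 0.0]
contact_force: [0.6, -0.1, -0.6]
finger_gap: 0.729
time: 2.5
ee_pos: [0.4011, 0.1094, 0.8175]
orientation: [-0.127, 0.992, 0.0, 0.0]
contact_force: [0.5, 0.2, -0.1]
finger_gap: 0.729
[ 0.238 -0.125  1.386  0.     1.88  -1.588] [0.4010543  0.10938476 0.81753706] [-1.271e-01  9.919e-01  2.000e-04  3.000e-04]
```

```bash
python3 -m pendant '{"delta_pos":[[0,0,-40],[0,0,-40],[0,0,-40],[0,0,-40],[0,0,-40],[0,0,-40]],"turn":[0,0,0,0,0,0],"grip":[64,64,64,64,64,64]}'
python3 -c "
from h import *
s=arm.get_state();print(s['qpos'].round(3),s['ee_pos'],s['orientation'].round(4))"
```

```text
time: 3.0
ee_pos: [0.4005, 0.1094, 1.0574]
orientation: [-0.127, 0.992, 0.0, 0.001]
contact_force: [1.4, 0.5, 1.0]
finger_gap: 0.728
[ 0.238  0.061  0.666  0.     2.413 -1.588] [0.40053609 0.1093646  1.05739788] [-1.273e-01  9.919e-01  1.000e-04  5.000e-04]
```

```bash
for i in 1 2; do python3 -m pendant '{"delta_pos":[[0,0,-30],[0,0,-30],[0,0,-30]],"turn":[0,0,0],"grip":[64,64,64]}' >/dev/null
python3 -c "
from h import *
s=arm.get_state();M=R.from_quat(s['orientation']).as_matrix();print(s['time'],s['qpos'].round(3),s['ee_pos'].round(4),M[:,2].round(3),M[:,1].round(3))"; done
```

```text
3.25 [ 0.238  0.241  0.198  0.     2.69  -1.588] [0.3978 0.1086 1.1376] [ 0.012  0.003 -1.   ] [-0.253  0.968 -0.   ]
3.5 [ 2.35e-01  2.14e-01  1.84e-01  1.00e-03  2.69e+00 -1.59e+00] [0.3724 0.1013 1.1522] [ 0.052  0.013 -0.999] [-0.252  0.968 -0.   ]
```

The tool is tilting the way I want (q5 is at its limit), so I keep going in that direction.

```bash
for i in 1 2; do python3 -m pendant '{"delta_pos":[[35,0,0],[35,0,0],[35,0,0]],"turn":[0,0,0],"grip":[64,64,64]}' >/dev/null
python3 -c "
from h import *
s=arm.get_state();M=R.from_quat(s['orientation']).as_matrix();print(s['time'],s['qpos'].round(3),s['ee_pos'].round(4),M[:,2].round(3),M[:,1].round(3))"; done
```

```text
3.75 [ 2.260e-01 -2.900e-02  4.980e-01  2.000e-03  2.620e+00 -1.597e+00] [0.2691 0.0742 1.1452] [ 0.051  0.013 -0.999] [-0.251  0.968 -0.   ]
4.0 [ 0.208 -0.207  0.655  0.004  2.638 -1.613] [0.1654 0.0473 1.1394] [ 0.053  0.013 -0.998] [-0.251  0.968 -0.001]
```

```bash
for i in 1 2 3; do python3 -m pendant '{"delta_pos":[[0,0,-35],[0,0,-35],[0,0,-35]],"turn":[0,0,0],"grip":[64,64,64]}' >/dev/null
python3 -c "
from h import *
s=arm.get_state();M=R.from_quat(s['orientation']).as_matrix();print(s['time'],s['qpos'].round(3),s['ee_pos'].round(4),M[:,2].round(3),M[:,1].round(3))"; done
```

```text
4.25 [ 0.214 -0.148  0.485  0.003  2.689 -1.608] [0.1591 0.0468 1.1745] [ 0.112  0.025 -0.993] [-0.251  0.968 -0.003]
4.5 [ 2.220e-01 -1.320e-01  4.050e-01 -2.000e-03  2.690e+00 -1.605e+00] [0.1474 0.0453 1.191 ] [ 0.174  0.038 -0.984] [-0.25   0.968 -0.006]
4.75 [ 0.234 -0.129  0.335 -0.011  2.689 -1.601] [0.1277 0.042  1.2059] [ 0.238  0.052 -0.97 ] [-0.25   0.968 -0.009]
```

```bash
python3 -m pendant '{"delta_pos":[[0,0,-35],[0,0,-35],[0,0,-35],[0,0,-35]],"turn":[0,0,0,0],"grip":[64,64,64,64]}' >/dev/null
cat >> h.py <<'E'
def lookat(): 
    st=arm.get_state();M=R.from_quat(st['orientation']).as_matrix()
    return st,M,st['ee_pos']+.163*M[:,2]
def step(target,n):
    """equal tool-axis steps (fixed orientation) to bring grasp point to target"""
    st,M,g=lookat();d=M.T@(np.asarray(target)-g)*1000
    print('n',n,'step',(d/n).round(1),'total',d.round(1))
E
python3 -c "
from h import *
s,M,g=lookat();print(s['time'],s['qpos'].round(3),s['ee_pos'].round(4),M.round(3),g)
print(np.degrees(np.arccos(-M[2,2])))
a=pts([-.085,0,.14]);step(a,28)
print(a)"
```

```text
5.0833 [ 0.28  -0.139  0.26  -0.05   2.689 -1.592] [0.0929 0.0362 1.2214] [[-0.915 -0.248  0.318]
 [-0.239  0.969  0.069]
 [-0.325 -0.013 -0.946]] [0.14474733 0.04738292 1.06721592]
18.98424063943726
n 28 step [ 1.6  3.1 34.4] total [ 43.7  87.2 964.3]
[0.38970745 0.1877177  0.14      ]
```

```bash
python3 -c "
from h import *
step([.40,.13,.80],10)
_,M,g=lookat();print((M.T@(pts([-.085,0,.14])-[.40,.13,.80])*1000/18).round(1))"
```

```text
n 10 step [-16.6   2.   34. ] total [-166.4   20.2  339.5]
[11.7  3.7 34.7]
```

```bash
python3 -m pendant '{"delta_pos":[[-16.6,2,34],[-16.6,2,34],[-16.6,2,34],[-16.6,2,34],[-16.6,2,34],[-16.6,2,34],[-16.6,2,34],[-16.6,2,34]],"turn":[0,0,0,0,0,0,0,0],"grip":[64,64,64,64,64,64,64,64]}'
python3 -m pendant '{"delta_pos":[[-16.6,2,34],[-16.6,2,34],[11.7,3.7,34.7],[11.7,3.7,34.7],[11.7,3.7,34.7],[11.7,3.7,34.7],[11.7,3.7,34.7],[11.7,3.7,34.7]],"turn":[0,0,0,0,0,0,0,0],"grip":[64,64,64,64,64,64,64,64]}'
python3 -m pendant '{"delta_pos":[[11.7,3.7,34.7],[11.7,3.7,34.7],[11.7,3.7,34.7],[11.7,3.7,34.7],[11.7,3.7,34.7],[11.7,3.7,34.7],[11.7,3.7,34.7],[11.7,3.7,34.7]],"turn":[0,0,0,0,0,0,0,0],"grip":[64,64,64,64,64,64,64,64]}'
python3 -c "
from h import *
s,M,g=lookat();print(s['time'],s['qpos'].round(3),g,M.round(3))
step(pts([-.085,0,.12]),6)"
```

```text
time: 5.75
ee_pos: [0.2964, 0.1022, 1.007]
orientation: [-0.125, 0.978, 0.014, 0.164]
contact_force: [0.5, 0.6, 0.6]
finger_gap: 0.731
time: 6.42
ee_pos: [0.3424, 0.1375, 0.733]
orientation: [-0.125, 0.978, 0.014, 0.164]
contact_force: [0.3, 0.7, -0.1]
finger_gap: 0.727
time: 7.08
ee_pos: [0.3372, 0.1628, 0.4402]
orientation: [-0.125, 0.978, 0.014, 0.164]
contact_force: [0.7, 0.1, -0.8]
finger_gap: 0.729
7.0833 [ 0.443 -0.079  2.182 -0.112  0.719 -1.31 ] [0.38896055 0.17409816 0.28601928] [[-0.915 -0.25   0.318]
 [-0.241  0.968  0.069]
 [-0.325 -0.013 -0.946]]
n 6 step [ 8.3  2.5 26.4] total [ 50.   15.2 158.2]
```

```bash
cat > kin.py <<'E'
from h import *
from scipy.optimize import least_squares
D=[(.4238,1.6307,.6247,.4039),(.2182,2.0804,.4317,.3536),(-.125,1.386,.4157,.8175),(.061,.666,.4152,1.0574)]
def f(p,q2,q3): 
    a,L2,L3,c,h=p;s=q2+q3
    return np.array([a+L2*np.sin(q2)+L3*np.sin(s)+c*np.cos(s),h+L2*np.cos(q2)+L3*np.cos(s)-c*np.sin(s)])
k=least_squares(lambda p:np.concatenate([f(p,a,b)-[r,z] for a,b,r,z in D]),[0,.5,.4,0,.1])
def ik(grasp,tilt,d6=.13):
    g=np.asarray(grasp);r=np.hypot(*g[:2])-(.163+d6)*np.sin(tilt);z=g[2]+(.163+d6)*np.cos(tilt)-d6
    s=least_squares(lambda q:f(k.x,*q)-[r,z],[0,2.2]);return s.x,np.pi-tilt-s.x.sum(),s.cost
if __name__=="__main__":
    print(k.x,k.cost)
    _,_,g=lookat();print('check now',ik(g,.331))
    for n,p in(('tab',[-.085,0,.052]),('tab+6',[-.085,0,.12]),('tin1',[0,0,.042]),('open',[.059+.028,0,.18])):
        for t in(.331,.25,.2):print(n,t,ik(pts(p),t))
E
python3 kin.py
```

```text
[2.91309215e-05 5.62930943e-01 4.85026271e-01 7.82682413e-02
 1.85377369e-01] 1.83443840006826e-07
check now (array([-0.08475366,  2.18672696]), np.float64(0.7086193515811887), np.float64(2.6526507630934242e-24))
tab 0.331 (array([0.48125817, 2.34351868]), np.float64(-0.014184203889080926), np.float64(1.3677648199472524e-17))
tab 0.25 (array([0.47397606, 2.2961911 ]), np.float64(0.12142549003028291), np.float64(1.152567030954561e-19))
tab 0.2 (array([0.47402938, 2.26636773]), np.float64(0.2011955447380922), np.float64(3.0082824081660177e-21))
tab+6 0.331 (array([0.28767676, 2.32407572]), np.float64(0.19884017164906886), np.float64(3.565450510628932e-23))
tab+6 0.25 (array([0.29437911, 2.27528226]), np.float64(0.3219312813666715), np.float64(9.493335944183548e-26))
tab+6 0.2 (array([0.30213745, 2.24496605]), np.float64(0.3944891491588267), np.float64(4.119394669209191e-28))
tin1 0.331 (array([0.55359097, 2.17077103]), np.float64(0.08623064688742588), np.float64(9.559491799551365e-23))
tin1 0.25 (array([0.55308399, 2.12259195]), np.float64(0.21591671311040006), np.float64(2.980375478413683e-20))
tin1 0.2 (array([0.55628803, 2.0920599 ]), np.float64(0.2932447228324344), np.float64(2.9649597334467423e-19))
open 0.331 (array([0.36463274, 1.9440609 ]), np.float64(0.5018990064381779), np.float64(6.303453010018315e-22))
open 0.25 (array([0.38338172, 1.89124672]), np.float64(0.6169642171066667), np.float64(4.2156811254880176e-21))
open 0.2 (array([0.39711689, 1.85826864]), np.float64(0.6862071148967948), np.float64(1.3980154785719116e-20))
```

```bash
sed -i 's/C0=.*/C0=np.array([.4735,.209]);YAW=np.radians(14.6)/' h.py
python3 -c "
from h import *
step(pts([-.087,0,.12]),6)
_,M,g=lookat();print((M.T@[0,0,-.068]*1000/6).round(1))"
```

```text
n 6 step [ 8.4  2.4 26.3] total [ 50.5  14.7 158. ]
[ 3.7  0.2 10.7]
```

```bash
python3 -m pendant '{"delta_pos":[[8.4,2.4,26.3],[8.4,2.4,26.3],[8.4,2.4,26.3],[8.4,2.4,26.3],[8.4,2.4,26.3],[8.4,2.4,26.3],[3.7,0,10.7],[3.7,0,10.7]],"turn":[0,0,0,0,0,0,0,0],"grip":[64,64,64,64,64,64,64,64]}'
python3 -m pendant '{"delta_pos":[[3.7,0,10.7],[3.7,0,10.7]],"turn":[0,0],"grip":[64,64]}'
python3 -c "
from h import *
s,M,g=lookat();print(s['time'],s['qpos'].round(3),g,M.round(3))
step(pts([-.085,0,.052]),3)"
```

```text
time: 7.75
ee_pos: [0.3376, 0.1754, 0.2514]
orientation: [-0.126, 0.979, 0.014, 0.162]
contact_force: [-0.0, -0.8, 0.5]
finger_gap: 0.727
time: 7.92
ee_pos: [0.338, 0.1752, 0.2299]
orientation: [-0.125, 0.978, 0.014, 0.163]
contact_force: [0.6, -1.1, -0.2]
finger_gap: 0.729
7.9167 [ 0.475  0.413  2.334 -0.836  0.112 -0.531] [0.38951131 0.1864521  0.07564925] [[-0.915 -0.25   0.316]
 [-0.241  0.968  0.069]
 [-0.323 -0.013 -0.946]]
n 3 step [1.9 0.3 7.7] total [ 5.8  1.  23. ]
```

```bash
python3 -m pendant '{"delta_pos":[[1.9,0.3,7.7],[1.9,0.3,7.7],[1.9,0.3,7.7],[0,0,0]],"turn":[0,0,0,0],"grip":[64,64,64,64]}'
python3 -c "
from h import *
s,M,g=lookat();print(s['time'],s['qpos'].round(3),g,M.round(3),np.degrees(np.arccos(-M[2,2])))
step(pts([-.085,0,.052]),2)"
```

```text
time: 8.25
ee_pos: [0.341, 0.1826, 0.2115]
orientation: [-0.125, 0.979, 0.008, 0.161]
contact_force: [-0.2, 0.5, 0.3]
finger_gap: 0.723
8.25 [ 0.494  0.469  2.322 -1.188  0.108 -0.16 ] [0.39216022 0.1915665  0.05700912] [[-0.917 -0.247  0.314]
 [-0.242  0.969  0.055]
 [-0.318 -0.025 -0.948]] 18.598946027197233
n 2 step [ 1.7 -1.8  2.1] total [ 3.4 -3.5  4.2]
```

```bash
python3 -m pendant '{"delta_pos":[[0.8,-2,0.5],[0.8,-1.8,0.5],[0,0,0]],"turn":[0,0,0],"grip":[64,64,64]}'
python3 -c "
from h import *
s,M,g=lookat();print(s['time'],s['qpos'].round(4),g,M.round(3))
step(pts([-.085,0,.052]),1)
P=vision.camera_params('wrist');im=vision.camera('wrist');cv2.imwrite('pics/w2.png',im[:,:,::-1])"
```

```text
time: 8.5
ee_pos: [0.3404, 0.1789, 0.212]
orientation: [-0.123, 0.979, 0.006, 0.162]
contact_force: [-0.3, -0.5, -0.0]
finger_gap: 0.732
8.5 [ 0.4866  0.4668  2.3267 -1.2047  0.1086 -0.1481] [0.39172328 0.18740914 0.05755868] [[-0.917 -0.244  0.315]
 [-0.24   0.969  0.052]
 [-0.318 -0.028 -0.948]]
n 1 step [2.2 0.4 5.1] total [2.2 0.4 5.1]
```

View pics/w2.png

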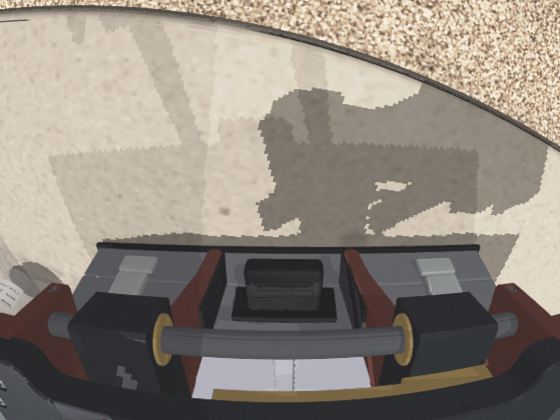

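The tab is at columns 246–323, centred between the fingers (225 and 345). Closing on it.

```bash
python3 -m pendant '{"delta_pos":[[0,0,0],[0,0,0],[0,0,0],[0,0,0],[0,0,0]],"turn":[0,0,0,0,0],"grip":[50,38,36,36,36]}' 20
cat > arc.py <<'E'
from h import *
import sys
dths=[float(x) for x in sys.argv[1:]]
_,M,g=lookat();H=pts([.059,0,.036]);ux=np.array([np.cos(YAW),np.sin(YAW),0]);v=g-H
x,z=v@ux,v[2];r=np.hypot(x,z);ph=np.arctan2(z,-x)
print('r',r,'theta now',ph-np.arctan2(.016,.138),'z corr tab?',g)
for d in dths:
    n=ph+d;w=ux*(-np.cos(n)+np.cos(ph))*r+np.array([0,0,(np.sin(n)-np.sin(ph))*r]);ph=n
    print((M.T@w*1000).round(1).tolist(),end=',')
print()
E
python3 arc.py .015 .03 .045 .05 .05 .05 .05 .05  .05 .05 .05 .05 .05 .05 .05 .05
```

```text
time: 8.97
ee_pos: [0.3404, 0.1793, 0.2119]
orientation: [-0.124, 0.979, 0.007, 0.162]
contact_force: [-1.2, 2.4, 1.7]
finger_gap: 0.454
r 0.14501276613705413 theta now 0.03256116055709528 z corr tab? [0.39172764 0.18799037 0.05738188]
[-1.0, -0.1, -1.9],[-2.1, -0.1, -3.8],[-3.3, -0.2, -5.6],[-4.0, -0.2, -6.0],[-4.3, -0.2, -5.8],[-4.6, -0.2, -5.6],[-4.9, -0.2, -5.4],[-5.1, -0.1, -5.1],[-5.4, -0.1, -4.9],[-5.6, -0.1, -4.6],[-5.8, -0.1, -4.3],[-6.0, -0.1, -4.0],[-6.2, -0.1, -3.7],[-6.4, -0.1, -3.4],[-6.6, -0.1, -3.0],[-6.7, -0.1, -2.7],
```

```bash
python3 -m pendant '{"delta_pos":[[-1,-0.1,-1.9],[-2.1,-0.1,-3.8],[-3.3,-0.2,-5.6],[-4,-0.2,-6],[-4.3,-0.2,-5.8],[-4.6,-0.2,-5.6],[-4.9,-0.2,-5.4],[-5.1,-0.1,-5.1]],"turn":[0,0,0,0,0,0,0,0],"grip":[36,36,36,36,36,36,36,36]}'
python3 arc.py .05 .05 .05 .05 .05 .05 .05 .05
python3 -c "
from h import *
s,M,g=lookat();print(s['qpos'].round(3))"
```

```text
time: 9.63
ee_pos: [0.3548, 0.1831, 0.2583]
orientation: [-0.124, 0.979, 0.007, 0.161]
contact_force: [-1.8, 5.6, -3.9]
finger_gap: 0.458
r 0.14545418492179416 theta now 0.369424035632816 z corr tab? [0.40597424 0.19176465 0.10379274]
[-5.4, -0.1, -4.9],[-5.6, -0.1, -4.6],[-5.8, -0.1, -4.3],[-6.0, -0.1, -4.0],[-6.2, -0.1, -3.7],[-6.4, -0.1, -3.4],[-6.6, -0.1, -3.1],[-6.7, -0.1, -2.8],
[ 0.478  0.351  2.285 -0.465  0.218 -0.905]
```

```bash
python3 -m pendant '{"delta_pos":[[-5.4,-0.1,-4.9],[-5.6,-0.1,-4.6],[-5.8,-0.1,-4.3],[-6,-0.1,-4],[-6.2,-0.1,-3.7],[-6.4,-0.1,-3.4],[-6.6,-0.1,-3.1],[-6.7,-0.1,-2.8]],"turn":[0,0,0,0,0,0,0,0],"grip":[36,36,36,36,36,36,36,36]}'
python3 arc.py .05 .05 .05 .05 .05 .05 .05 .05 
python3 -c "
from h import *
s,M,g=lookat();print(s['qpos'].round(3))
cv2.imwrite('pics/s2.png',vision.camera('scene')[:,:,::-1])"
```

```text
time: 10.3
ee_pos: [0.3897, 0.1925, 0.3028]
orientation: [-0.124, 0.979, 0.006, 0.161]
contact_force: [-4.3, 8.6, -2.0]
finger_gap: 0.459
r 0.14558928093829554 theta now 0.7648800406235918 z corr tab? [0.44072211 0.20103197 0.14823976]
[-6.9, -0.1, -2.5],[-7.0, -0.1, -2.1],[-7.1, -0.1, -1.8],[-7.1, -0.0, -1.4],[-7.2, -0.0, -1.0],[-7.2, -0.0, -0.7],[-7.3, -0.0, -0.3],[-7.3, -0.0, 0.0],
[ 0.458  0.283  2.193 -0.258  0.367 -1.137]
```

View pics/s2.png

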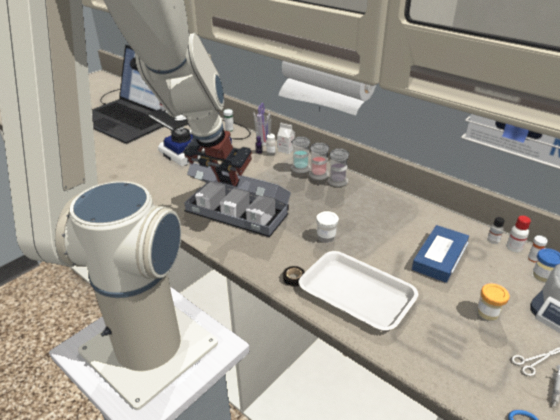

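The lid is half open, with the three tins visible at about (208,192), (233,203) and (259,212). The sideways force is rising, so I add a little +y.

```bash
python3 -m pendant '{"delta_pos":[[-6.9,0.3,-2.5],[-7,0.3,-2.1],[-7.1,0.3,-1.8],[-7.1,0.3,-1.4],[-7.2,0.2,-1],[-7.2,0.2,-0.7],[-7.3,0.2,-0.3],[-7.3,0.2,0]],"turn":[0,0,0,0,0,0,0,0],"grip":[36,36,36,36,36,36,36,36]}'
python3 arc.py .05 .05 .05 .05 .04 .04 .04 .03 .03 .03 .02 .02 .02 .02 .02 .02
python3 -c "
from h import *
s,M,g=lookat();print(s['qpos'].round(3))"
```

```text
time: 11.02
ee_pos: [0.4392, 0.2064, 0.3305]
orientation: [-0.124, 0.979, 0.005, 0.16]
contact_force: [-1.1, -9.0, 5.7]
finger_gap: 0.461
r 0.14593087927473938 theta now 1.167125106163997 z corr tab? [0.49017377 0.21447832 0.17591041]
[-7.3, 0.0, 0.4],[-7.3, 0.0, 0.8],[-7.2, 0.0, 1.1],[-7.1, 0.0, 1.5],[-5.7, 0.0, 1.5],[-5.6, 0.0, 1.7],[-5.5, 0.1, 1.9],[-4.1, 0.0, 1.6],[-4.0, 0.0, 1.7],[-4.0, 0.1, 1.8],[-2.6, 0.0, 1.3],[-2.6, 0.0, 1.3],[-2.6, 0.0, 1.4],[-2.5, 0.0, 1.4],[-2.5, 0.0, 1.5],[-2.5, 0.0, 1.5],
[ 0.438  0.291  2.074 -0.193  0.474 -1.225]
```

```bash
python3 -m pendant '{"delta_pos":[[-7.3,-0.4,0.4],[-7.3,-0.3,0.8],[-7.2,-0.2,1.1],[-7.1,0,1.5],[-5.7,0,1.5],[-5.6,0,1.7],[-5.5,0,1.9],[-4.1,0,1.6]],"turn":[0,0,0,0,0,0,0,0],"grip":[36,36,36,36,36,36,36,36]}'
python3 arc.py  .03 .03 .03 .02 .02 .02 .02 .02
python3 -c "
from h import *
s,M,g=lookat();print(s['qpos'].round(3))"
```

```text
time: 11.68
ee_pos: [0.4894, 0.2192, 0.3366]
orientation: [-0.123, 0.979, 0.007, 0.162]
contact_force: [-1.1, 2.2, 5.0]
finger_gap: 0.458
r 0.14660091658612098 theta now 1.5298970408832855 z corr tab? [0.54085141 0.22780076 0.18219397]
[-4.0, 0.0, 1.8],[-4.0, 0.1, 1.9],[-3.9, 0.1, 2.0],[-2.6, 0.0, 1.4],[-2.5, 0.0, 1.5],[-2.5, 0.0, 1.5],[-2.5, 0.0, 1.6],[-2.5, 0.0, 1.6],
[ 0.418  0.346  1.965 -0.162  0.519 -1.276]
```

```bash
python3 -m pendant '{"delta_pos":[[-4,0,1.8],[-4,0,1.9],[-3.9,0,2],[-2.6,0,1.4],[-2.5,0,1.5],[0,0,0]],"turn":[0,0,0,0,0,0],"grip":[36,36,36,36,36,36]}'
python3 arc.py  .02 .02 .02 .02
```

```text
time: 12.18
ee_pos: [0.5078, 0.224, 0.3339]
orientation: [-0.123, 0.979, 0.007, 0.163]
contact_force: [0.9, 4.6, 6.3]
finger_gap: 0.452
r 0.14660709803229108 theta now 1.66178211762226 z corr tab? [0.55934879 0.2326857  0.17949499]
[-2.5, 0.0, 1.5],[-2.5, 0.0, 1.6],[-2.4, 0.0, 1.6],[-2.4, 0.0, 1.7],
```

```bash
for i in 1 2 3; do python3 -m pendant '{"delta_pos":[[-2.4,0,1.6],[0,0,0]],"turn":[0,0],"grip":[36,36]}' | grep -E "ee_pos|force"; python3 arc.py 0 | head -1; done
```

```text
ee_pos: [0.5096, 0.2245, 0.3335]
contact_force: [-5.9, 3.2, 11.0]
r 0.14656163135233413 theta now 1.6737156112521654 z corr tab? [0.56099594 0.23310782 0.17908183]
ee_pos: [0.5115, 0.2249, 0.333]
contact_force: [-11.8, 2.4, 19.2]
r 0.14631571461308163 theta now 1.6856435618686971 z corr tab? [0.56260417 0.23347259 0.17845355]
ee_pos: [0.5138, 0.2255, 0.3322]
contact_force: [-14.3, 1.8, 21.4]
r 0.14601535945248886 theta now 1.7014655291305985 z corr tab? [0.56472337 0.23397118 0.17761605]
```

The x force rising to -14 N means the lid is on its stop. I relax slightly and release.

```bash
python3 -m pendant '{"delta_pos":[[1.8,0,-1.6],[1.8,0,-1.6],[0,0,0],[0,0,0],[0,0,0],[0,0,0]],"turn":[0,0,0,0,0,0],"grip":[36,36,44,52,60,60]}'
python3 -c "
from h import *
step(pts([-.10,0,.20]),6);_,M,g=lookat();print(g)"
```

```text
time: 13.18
ee_pos: [0.5106, 0.2239, 0.3326]
orientation: [-0.123, 0.979, 0.006, 0.161]
contact_force: [0.5, 0.9, 0.2]
finger_gap: 0.671
n 6 step [ 29.1  -0.4 -13.5] total [174.5  -2.6 -81.3]
[0.56175394 0.23225534 0.17808159]
```

```bash
python3 -m pendant '{"delta_pos":[[10,0,-4.6],[20,0,-9],[29,0,-13.5],[29,0,-13.5],[29,0,-13.5],[29,0,-13.5],[20,0,-9],[10,0,-4.6]],"turn":[0,0,0,0,0,0,0,0],"grip":[60,60,60,60,60,60,60,64]}'
python3 -c "
from h import *
s,M,g=lookat();print(g,s['qpos'].round(3))
P=vision.camera_params('wrist');w=vision.camera('wrist');T=vision.camera('top');S=vision.camera('scene')
np.save('w3.npy',P)
cv2.imwrite('pics/w3.png',w[:,:,::-1]);cv2.imwrite('pics/s3.png',S[:,:,::-1]);cv2.imwrite('pics/t3.png',T[:,:,::-1])
a=cv2.resize(S[130:250,165:315],(400,320),interpolation=cv2.INTER_CUBIC);b=cv2.resize(T[150:270,165:315],(400,320),interpolation=cv2.INTER_CUBIC)
c=cv2.resize(w[:,:],(373,280))
o=np.zeros((600,800,3),np.uint8);o[:320,:400]=a;o[:320,400:]=b;o[320:,:373]=c
cv2.imwrite('pics/m3.png',o[:,:,::-1])
for k in (.086,0,-.086):print(proj(vision.camera_params('top'),pts([0,k,.064])),proj(P,pts([0,k,.064]),True))"
```

```text
time: 13.85
ee_pos: [0.3204, 0.1765, 0.3538]
orientation: [-0.124, 0.979, 0.006, 0.16]
contact_force: [-0.3, 0.1, -0.4]
finger_gap: 0.716
[0.37141054 0.18479156 0.19917803] [ 0.509  0.074  2.287 -0.232  0.487 -1.124]
(np.float64(204.40713041453301), np.float64(222.40434920772202)) (np.float64(368.46875279442077), np.float64(253.56946582970133))
(np.float64(234.21385987890002), np.float64(214.23669091929403)) (np.float64(286.17247207233027), np.float64(253.33045449770867))
(np.float64(263.7923999699883), np.float64(206.13156122288146)) (np.float64(204.53363507736023), np.float64(251.41996619231327))
```

View pics/m3.png

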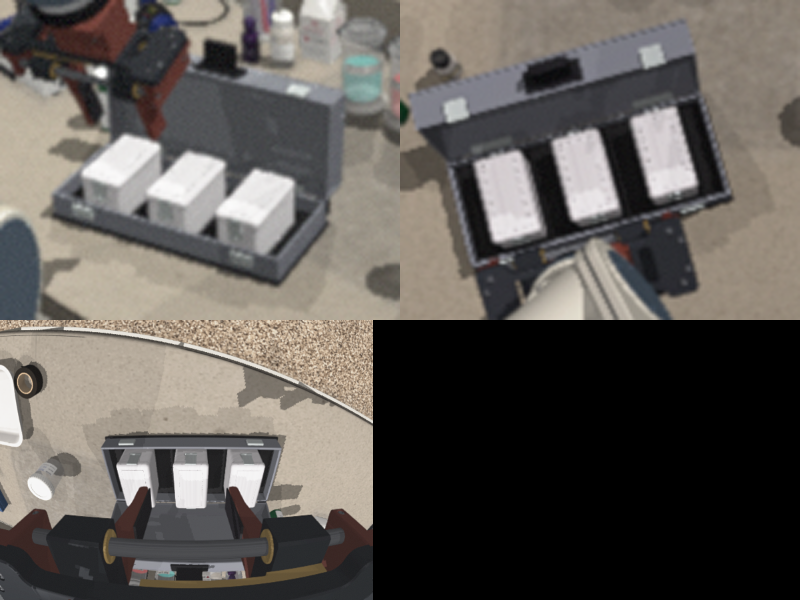

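The lid stands open on its stop and all three tins are in their pockets: top crop (508,195), (585,175), (664,152). Next I measure the tin tops.

```bash
python3 - <<'E'
from h import *
T=vision.camera_params('top');t=cv2.imread('pics/t3.png')
m=(t.min(2)>185).astype(np.uint8);m[:190]=0;m[245:]=0;m[:,:190]=0;m[:,278:]=0
ux=np.array([np.cos(YAW),np.sin(YAW)]);uy=np.array([-ux[1],ux[0]])
for c in cv2.findContours(m,0,cv2.CHAIN_APPROX_NONE)[0]:
    if cv2.contourArea(c)<200:continue
    w=np.array([plane(T,*p[0],.064)[:2] for p in c],np.float32);r=cv2.minAreaRect(w)
    d=np.array(r[0])-C0;print(r,'case frame',d@ux,d@uy)
from kin import ik
for p in([-.0,.086,.042],[0,0,.042],[0,-.086,.042],[0,-.086,.2]):print(p,ik(pts(p),.32))
E
```

```text
((0.4497743248939514, 0.2913607954978943), (0.08625609427690506, 0.04815805330872536), 15.119247436523438) case frame -0.002198920510452467 0.08568181278936884
((0.47234538197517395, 0.20971925556659698), (0.08891722559928894, 0.0472312830388546), 13.778570175170898) case frame -0.0009360321619430347 0.0009870740322499448
((0.49385344982147217, 0.1267734169960022), (0.08626160770654678, 0.0468800887465477), 14.636469841003418) case frame -0.0010305819651585607 -0.08470189946489758
[-0.0, 0.086, 0.042] (array([0.56750816, 2.11812588]), np.float64(0.13595861906263051), np.float64(7.665983960791677e-20))
[0, 0, 0.042] (array([0.55395586, 2.16144864]), np.float64(0.1061881584769937), np.float64(4.597202755840831e-22))
[0, -0.086, 0.042] (array([0.54974095, 2.17546437]), np.float64(0.09638732915160331), np.float64(3.2389793030719863e-23))
[0, -0.086, 0.2] (array([0.20962177, 2.11110457]), np.float64(0.5008663150609922), np.float64(2.295708493709585e-30))
```

```bash
sed -i 's/C0=.*/C0=np.array([.4727,.2092]);YAW=np.radians(14.6)/' h.py; python3 - <<'E'
from h import *
from kin import ik
for k in(.086,0,-.086):print(ik(pts([.008,k,.047]),.32))
step(pts([.008,0,.11]),5);_,M,g=lookat();ux=np.array([np.cos(YAW),np.sin(YAW),0]);print('down63/4',(M.T@[0,0,-.063]*250).round(1),'ux',(M.T@ux).round(3), 'uy',(M.T@np.cross([0,0,1],ux)).round(3))
print(np.degrees(np.arctan2(M[1,1],M[0,1])))
E
```

```text
(array([0.5613701 , 2.10300934]), np.float64(0.1572132198250089), np.float64(1.809342778888455e-19))
(array([0.54714181, 2.14600914]), np.float64(0.12844169862137766), np.float64(2.524659397270876e-21))
(array([0.54265891, 2.1600039 ]), np.float64(0.1189298463447237), np.float64(3.7002116849539007e-22))
n 5 step [-14.7   0.1  24. ] total [-73.7   0.6 119.9]
down63/4 [ 5.   0.4 14.9] ux [-0.948  0.008  0.319] uy [-0.001  1.    -0.028]
104.14176595881516
```

```bash
python3 -m pendant '{"delta_pos":[[-14.7,0,24],[-14.7,0,24],[-14.7,0,24],[-14.7,0,24],[-14.7,0,24],[5,0.4,14.9],[5,0.4,14.9],[0,0,0]],"turn":[0,0,0,0,0,0,0,0],"grip":[66,66,66,66,66,66,66,66]}'
python3 -c "
from h import *
s,M,g=lookat();print(g,s['qpos'].round(3));step(pts([.008,0,.047]),3)"
```

```text
time: 14.67
ee_pos: [0.4298, 0.2015, 0.2293]
orientation: [-0.123, 0.979, 0.006, 0.16]
contact_force: [0.1, -0.3, -0.1]
finger_gap: 0.748
[0.48047081 0.20972397 0.07457045] [ 0.437  0.487  2.137 -0.395  0.225 -1.011]
n 3 step [2.8 0.7 8.7] total [ 8.3  2.2 26.2]
```

```bash
python3 -m pendant '{"delta_pos":[[2.8,0.7,8.7],[2.8,0.7,8.7],[2.7,0.7,8.7],[0,0,0],[0,0,0],[0,0,0],[0,0,0]],"turn":[0,0,0,0,0,0,0],"grip":[66,66,66,58,50,46,46]}' 45
python3 -c "
from h import *
s,M,g=lookat();print(g,s['qpos'].round(3));step(pts([-.05,0,.16]),7);print((M.T@[0,0,.01]*1000).round(1))"
```

```text
time: 15.25
ee_pos: [0.4293, 0.2031, 0.2054]
orientation: [-0.123, 0.979, 0.006, 0.162]
contact_force: [1.3, 0.3, -2.7]
finger_gap: 0.571
[0.48062977 0.21164803 0.05092247] [ 0.44   0.541  2.141 -0.54   0.17  -0.861]
n 7 step [  2.9  -0.6 -17.4] total [  20.5   -3.9 -121.9]
[-3.2 -0.3 -9.5]
```

```bash
python3 -m pendant '{"delta_pos":[[-2,0,-6],[-4,0,-12],[-5,0,-16],[-5,0,-16],[5,0,-16],[12,0,-16],[15,0,-14],[10,0,-8]],"turn":[0,0,0,0,0,0,0,0],"grip":[46,46,46,46,46,46,46,46]}'
cat > rd.py <<'E'
from h import *
import sys
s,M,g=lookat();v=M.T
print(sys.argv[1:],round(s['time'],2),'F',(v@s['contact_force']).round(2),'M',(v@s['moment']).round(3),'g',g.round(4))
E
python3 -m pendant '{"delta_pos":[[0,0,0],[0,0,0],[0,0,0]],"turn":[0,0,0],"grip":[46,46,46]}' >/dev/null
for i in 1 2 3 ; do python3 -m pendant '{"delta_pos":[[0,0,0]],"turn":[0],"grip":[46]}' >/dev/null; python3 rd.py rest; done
python3 -c "
from h import *
s,M,g=lookat();print(s['qpos'].round(3),g)"
```

```text
time: 15.92
ee_pos: [0.3707, 0.1908, 0.2961]
orientation: [-0.123, 0.979, 0.006, 0.161]
contact_force: [-0.5, 0.7, -4.3]
finger_gap: 0.573
['rest'] 16.25 F [0.85 0.05 3.84] M [-0.088  0.323  0.012] g [0.4244 0.2002 0.1405]
['rest'] 16.33 F [ 0.7  -0.03  3.43] M [-0.095  0.323  0.062] g [0.4242 0.2001 0.1403]
['rest'] 16.42 F [1.71 0.94 2.81] M [-0.101  0.289 -0.026] g [0.424  0.1999 0.1403]
[ 0.476  0.283  2.228 -0.302  0.336 -1.075] [0.42397542 0.19993902 0.14030115]
```

```bash
cat > .t 2>/dev/null </dev/null; for k in 1 2; do
python3 -m pendant '{"delta_pos":[[-24,0,8],[-24,0,8]],"turn":[0,0],"grip":[46,46]}' >/dev/null; python3 rd.py fwd
for i in 1 2 3 4 5; do python3 -m pendant '{"delta_pos":[[0,0,0]],"turn":[0],"grip":[46]}' >/dev/null; python3 rd.py f; done
python3 -m pendant '{"delta_pos":[[24,0,-8],[24,0,-8]],"turn":[0,0],"grip":[46,46]}' >/dev/null; python3 rd.py back
for i in 1 2 3 4 5; do python3 -m pendant '{"delta_pos":[[0,0,0]],"turn":[0],"grip":[46]}' >/dev/null; python3 rd.py b; done; done | tee shake_mid.txt
```

```text
['fwd'] 16.58 F [0.06 0.06 3.58] M [-0.07   0.272  0.039] g [0.4722 0.212  0.1401]
['f'] 16.67 F [0.18 0.52 3.6 ] M [-0.107  0.187  0.06 ] g [0.478  0.2143 0.1419]
['f'] 16.75 F [ 1.63 -0.36  3.25] M [-0.08   0.369  0.013] g [0.4741 0.2126 0.1406]
['f'] 16.83 F [ 1.89 -0.32  3.46] M [-0.036  0.321  0.009] g [0.4721 0.2118 0.1401]
['f'] 16.92 F [ 1.71 -0.71  4.61] M [-0.056  0.306 -0.034] g [0.4716 0.2117 0.1402]
['f'] 17.0 F [1.53 0.65 4.06] M [-0.087  0.331  0.042] g [0.4718 0.2119 0.1404]
['back'] 17.17 F [2.37 0.05 4.55] M [-0.068  0.382  0.055] g [0.4236 0.2    0.1409]
['b'] 17.25 F [ 2.42 -0.36  4.2 ] M [-0.036  0.361  0.011] g [0.4178 0.1974 0.1392]
['b'] 17.33 F [ 0.25 -0.13  4.04] M [-0.092  0.294  0.035] g [0.4218 0.1993 0.1405]
['b'] 17.42 F [1.88 0.42 2.68] M [-0.077  0.317 -0.007] g [0.4239 0.2002 0.1411]
['b'] 17.5 F [ 1.38 -0.11  3.9 ] M [-0.017  0.282  0.053] g [0.4245 0.2004 0.1411]
['b'] 17.58 F [1.39 0.21 3.25] M [-0.13   0.25   0.045] g [0.4245 0.2002 0.141 ]
['fwd'] 17.75 F [0.22 0.77 3.33] M [-0.079  0.205  0.003] g [0.4726 0.2122 0.1406]
['f'] 17.83 F [-0.32  0.
[... 194 characters left out ...]
029] g [0.4724 0.2119 0.1403]
['f'] 18.08 F [ 1.16 -0.01  3.61] M [-0.1    0.36   0.017] g [0.4718 0.2118 0.1403]
['f'] 18.17 F [ 1.32 -0.53  3.52] M [-0.068  0.313  0.049] g [0.4718 0.2119 0.1405]
['back'] 18.33 F [ 1.06 -0.67  3.3 ] M [-0.066  0.379  0.073] g [0.4236 0.2    0.1409]
['b'] 18.42 F [ 2.17 -0.03  3.69] M [-0.046  0.39   0.058] g [0.4178 0.1974 0.1392]
['b'] 18.5 F [ 0.41 -0.59  3.37] M [-0.031  0.237  0.047] g [0.4218 0.1993 0.1405]
['b'] 18.58 F [1.3  0.66 4.86] M [-0.083  0.254 -0.006] g [0.424  0.2002 0.1411]
['b'] 18.67 F [ 1.84 -0.55  2.74] M [-0.064  0.327  0.023] g [0.4245 0.2004 0.1411]
['b'] 18.75 F [ 1.31 -0.07  2.86] M [-0.072  0.339  0.017] g [0.4244 0.2003 0.141 ]
```

```bash
python3 -c "
from h import *
step([.4806,.2116,.10],4);_,M,g=lookat();print((M.T@[0,0,-.0485]*1000/6).round(2))"
```

```text
n 4 step [-10.3  -0.4  14.3] total [-41.2  -1.6  57.1]
[2.58 0.22 7.66]
```

```bash
python3 -m pendant '{"delta_pos":[[-10.3,-0.4,14.3],[-10.3,-0.4,14.3],[-10.3,-0.4,14.3],[-10.3,-0.4,14.3],[0,0,0],[2.6,0.2,7.7],[2.6,0.2,7.7],[0,0,0]],"turn":[0,0,0,0,0,0,0,0],"grip":[46,46,46,46,46,46,46,46]}'
python3 -c "
from h import *
s,M,g=lookat();print(g,s['qpos'].round(3));step([.4806,.2116,.051],4)"
```

```text
time: 19.42
ee_pos: [0.4274, 0.2022, 0.2366]
orientation: [-0.123, 0.979, 0.006, 0.16]
contact_force: [-0.3, -0.0, -4.7]
finger_gap: 0.573
[0.47826333 0.21048283 0.08196174] [ 0.44   0.469  2.14  -0.377  0.239 -1.028]
n 4 step [1.8 0.3 7.5] total [ 7.3  1.4 30.2]
```

```bash
python3 -m pendant '{"delta_pos":[[1.8,0.3,7.5],[1.8,0.3,7.5],[1.8,0.4,7.5],[1.9,0.4,7.5],[0,0,0]],"turn":[0,0,0,0,0],"grip":[46,46,46,46,46]}'
python3 rd.py seat
python3 -m pendant '{"delta_pos":[[0,0,0],[0,0,0],[0,0,0],[0,0,0]],"turn":[0,0,0,0],"grip":[56,66,66,66]}'
python3 -c "
from h import *
s,M,g=lookat();print(g,s['qpos'].round(3));a=pts([.008,-.086,.11]);step(g+[0,0,.06],3);print((M.T@(a-g-[0,0,.06])*1000/3).round(1),(M.T@[0,0,-.06]*1000/5).round(1),a)"
```

```text
time: 19.83
ee_pos: [0.4302, 0.2036, 0.2064]
orientation: [-0.124, 0.979, 0.006, 0.161]
contact_force: [0.0, -0.1, -3.7]
finger_gap: 0.572
['seat'] 19.83 F [1.14 0.03 3.51] M [-0.078  0.347  0.018] g [0.4812 0.212  0.0518]
time: 20.17
ee_pos: [0.4312, 0.204, 0.2078]
orientation: [-0.123, 0.979, 0.007, 0.162]
contact_force: [0.4, 1.3, 0.4]
finger_gap: 0.75
[0.48268407 0.21258993 0.05343628] [ 0.44   0.536  2.137 -0.517  0.177 -0.884]
n 3 step [ -6.4  -0.5 -18.9] total [-19.2  -1.6 -56.8]
[  1.2 -28.9   1.6] [ 3.8  0.3 11.4] [0.50211964 0.12799357 0.11      ]
```

```bash
python3 -m pendant '{"delta_pos":[[-6.4,-0.5,-18.9],[-6.4,-0.5,-18.9],[-6.4,-0.5,-18.9],[1.2,-28.9,1.6],[1.2,-28.9,1.6],[1.2,-28.9,1.6],[3.8,0.3,11.4],[0,0,0]],"turn":[0,0,0,0,0,0,0,0],"grip":[66,66,66,66,66,66,66,66]}'
python3 -c "
from h import *
s,M,g=lookat();print(g,s['qpos'].round(3));step(pts([.008,-.086,.05]),4)"
```

```text
time: 20.83
ee_pos: [0.4503, 0.1179, 0.2511]
orientation: [-0.122, 0.979, 0.006, 0.161]
contact_force: [-0.5, 0.7, 1.0]
finger_gap: 0.747
[0.50148023 0.1262345  0.09661067] [ 0.237  0.429  2.155 -0.103  0.236 -1.485]
n 4 step [ 3.4  0.7 11.1] total [13.8  2.8 44.5]
```

```bash
python3 -m pendant '{"delta_pos":[[3.4,0.7,11],[3.4,0.7,11],[3.4,0.7,11],[3.4,0.7,10.5],[0,0,0],[0,0,0],[0,0,0],[0,0,0]],"turn":[0,0,0,0,0,0,0,0],"grip":[66,66,66,66,58,50,46,46]}'
python3 rd.py grip
python3 -m pendant '{"delta_pos":[[-2,0,-6],[-4,0,-12],[-5,0,-16],[-5,0,-16],[5,0,-16],[12,0,-16],[15,0,-14],[10,0,-8]],"turn":[0,0,0,0,0,0,0,0],"grip":[46,46,46,46,46,46,46,46]}'
python3 -m pendant '{"delta_pos":[[0,0,0],[0,0,0],[0,0,0],[0,0,0],[0,0,0]],"turn":[0,0,0,0,0],"grip":[46,46,46,46,46]}' >/dev/null
for k in 1 2; do
python3 -m pendant '{"delta_pos":[[-24,0,8],[-24,0,8]],"turn":[0,0],"grip":[46,46]}' >/dev/null; python3 rd.py fwd
for i in 1 2 3 4 5; do python3 -m pendant '{"delta_pos":[[0,0,0]],"turn":[0],"grip":[46]}' >/dev/null; python3 rd.py f; done
python3 -m pendant '{"delta_pos":[[24,0,-8],[24,0,-8]],"turn":[0,0],"grip":[46,46]}' >/dev/null; python3 rd.py back
for i in 1 2 3 4 5; do python3 -m pendant '{"delta_pos":[[0,0,0]],"turn":[0],"grip":[46]}' >/dev/null; python3 rd.py b; done; done | tee shake_right.txt
```

```text
time: 21.5
ee_pos: [0.451, 0.1213, 0.2066]
orientation: [-0.123, 0.979, 0.006, 0.162]
contact_force: [0.3, 0.8, -2.9]
finger_gap: 0.57
['grip'] 21.5 F [0.45 0.74 2.88] M [-0.262  0.196  0.088] g [0.5024 0.1298 0.0522]
time: 22.17
ee_pos: [0.3926, 0.109, 0.2974]
orientation: [-0.123, 0.979, 0.006, 0.161]
contact_force: [-0.2, 0.2, -4.6]
finger_gap: 0.564
['fwd'] 22.75 F [ 0.3  -0.5   2.85] M [-0.041  0.207 -0.009] g [0.4944 0.1301 0.1411]
['f'] 22.83 F [ 0.07 -0.51  2.94] M [-0.144  0.184 -0.009] g [0.5004 0.1317 0.1429]
['f'] 22.92 F [1.44 0.09 3.75] M [-0.018  0.376 -0.005] g [0.4961 0.1306 0.1416]
['f'] 23.0 F [1.98 0.27 3.71] M [-0.067  0.329 -0.009] g [0.494  0.13   0.1411]
['f'] 23.08 F [ 1.93 -0.05  4.24] M [-0.036  0.358 -0.007] g [0.4935 0.1299 0.1412]
['f'] 23.17 F [1.17 0.32 4.13] M [-0.049  0.375  0.01 ] g [0.4937 0.1299 0.1415]
['back'] 23.33 F [ 2.88 -0.41  3.88] M [-0.064  0.684 -0.029] g [0.4457 0.1179 0.142 ]
['b'] 23.42 F [ 2.4  -0.09  4.7 ] M [-0.08   0.459  0.018] g [0.4394 0.1163 0.1403]
['b'] 23.5 F [0.98 0.17 3.91] M [-0.058  0.304  0.046] g [0.4438 0.1174 0.141
[... 535 characters left out ...]
.123  0.383  0.027] g [0.4942 0.1301 0.1414]
['f'] 24.25 F [2.21 0.5  4.37] M [0.018 0.398 0.001] g [0.4937 0.1299 0.1414]
['f'] 24.33 F [ 2.14 -0.19  4.03] M [-0.081  0.447  0.005] g [0.4937 0.13   0.1416]
['back'] 24.5 F [ 2.17 -0.06  4.8 ] M [-0.053  0.425  0.079] g [0.4456 0.1179 0.142 ]
['b'] 24.58 F [3.37 0.59 4.66] M [-0.051  0.476  0.039] g [0.4393 0.1163 0.1402]
['b'] 24.67 F [0.92 0.29 4.05] M [-0.07   0.299 -0.023] g [0.4438 0.1174 0.1416]
['b'] 24.75 F [1.91 0.58 3.72] M [-0.054  0.221  0.042] g [0.4462 0.118  0.1423]
['b'] 24.83 F [1.66 0.01 3.73] M [-0.1    0.203  0.081] g [0.4467 0.1182 0.1423]
['b'] 24.92 F [ 1.53 -0.3   4.55] M [-0.037  0.246  0.036] g [0.4466 0.1181 0.1421]
```

The moment at rest shifts by about 0.15 N m between the forward and back shakes here, against 0.03 for the middle tin and 0.108 expected for a loose piece. One more shake to confirm.

```bash

python3 -m pendant '{"delta_pos":[[-24,0,8],[-24,0,8],[0,0,0],[0,0,0],[0,0,0],[0,0,0]],"turn":[0,0,0,0,0,0],"grip":[46,46,46,46,46,46]}' >/dev/null
for i in 1 2 3 4 5; do python3 -m pendant '{"delta_pos":[[0,0,0]],"turn":[0],"grip":[46]}' >/dev/null; python3 rd.py f; done
python3 -m pendant '{"delta_pos":[[24,0,-8],[24,0,-8],[0,0,0],[0,0,0],[0,0,0],[0,0,0]],"turn":[0,0,0,0,0,0],"grip":[46,46,46,46,46,46]}' >/dev/null
for i in 1 2 3 4 5; do python3 -m pendant '{"delta_pos":[[0,0,0]],"turn":[0],"grip":[46]}' >/dev/null; python3 rd.py b; done
python3 -c "
from h import *
_,M,g=lookat();step(g+[0,0,.1],4);print((M.T@(np.array([.42,-.14,0])-[g[0],g[1],0])*1000/9).round(1),(M.T@[.009,-.112,0]*1000/5).round(1))
from kin import ik
for z in(.24,.2,.16):print(ik([.429,-.2525,z],.32))"
```

```text
['f'] 25.5 F [0.97 0.26 4.7 ] M [-0.127  0.426  0.028] g [0.4937 0.13   0.1416]
['f'] 25.58 F [1.57 1.76 3.98] M [-0.06   0.436 -0.047] g [0.494  0.13   0.1417]
['f'] 25.67 F [ 1.51 -0.01  3.96] M [-0.08   0.365  0.011] g [0.4943 0.1301 0.1419]
['f'] 25.75 F [1.6  0.1  4.02] M [-0.054  0.376 -0.001] g [0.4944 0.1302 0.1419]
['f'] 25.83 F [ 0.94 -0.35  2.86] M [-0.056  0.417  0.025] g [0.4946 0.1302 0.1419]
['b'] 26.42 F [0.98 0.18 3.75] M [-0.091  0.282  0.032] g [0.4468 0.1182 0.1421]
['b'] 26.5 F [1.17 0.27 3.02] M [-0.075  0.261  0.048] g [0.4464 0.1181 0.1419]
['b'] 26.58 F [1.39 0.31 3.25] M [-0.067  0.24   0.041] g [0.4461 0.118  0.1419]
['b'] 26.67 F [ 2.02 -0.2   3.54] M [-0.054  0.304 -0.013] g [0.4459 0.1179 0.1418]
['b'] 26.75 F [1.66 0.55 3.66] M [-0.112  0.264  0.017] g [0.4457 0.1179 0.1418]
n 4 step [ -7.9  -0.7 -23.7] total [-31.8  -2.8 -94.8]
[  9.5 -27.1  -2.4] [  3.7 -22.2  -0.6]
(array([0.11961998, 2.10212228]), np.float64(0.5998503985325905), np.float64(3.160582680636222e-19))
(array([0.19080512, 2.13693849]), np.float64(0.49384904460747236), np.float64(7.850152570473551e-17))
(array([0.27024059, 2.16489969]), np.float64(0.38645237677152133), np.float64(1.1466216516903847e-29))
```

Confirmed at about 0.40 against 0.27, so the right-hand tin is the one that rattles. Before carrying it to the tray I check the joint ranges there. The hand can't turn about its leaning axis without tilting the tin, so its orientation stays fixed.

```bash
python3 - <<'E'
from kin import *
s,M,g=lookat();q=s['qpos']
def rot(q):return (R.from_euler('z',q[0])*R.from_euler('y',q[1]+q[2])*R.from_euler('z',q[3])*R.from_euler('y',q[4])*R.from_euler('z',q[5]))
E0=R.from_matrix(M);off=rot(q).inv()*E0;print('offset',off.as_rotvec().round(3))
D6=.13
def full(q):
    r,z=f(k.x,q[1],q[2]);Rm=(rot(q)*off).as_matrix()
    wc=np.array([r*np.cos(q[0]),r*np.sin(q[0]),z+D6]);return wc+D6*Rm[:,2],Rm
print(full(q)[0],s['ee_pos'])
def res(x,t):
    p,Rm=full(x);return np.r_[(p+.163*Rm[:,2]-t)*10,(R.from_matrix(Rm)*E0.inv()).as_rotvec()]
x=q.copy()
for a in np.linspace(0,1,6):
    t=np.array([g[0],g[1],.21])*(1-a)+a*np.array([.429,-.2525,.21]);x=least_squares(res,x,args=(t,)).x;print(t.round(3),x.round(3),np.abs(res(x,t)).max().round(4))
E
```

```text
offset [-0.    -0.     1.571]
[0.39759769 0.09789795 0.29629474] [0.39445778 0.10944474 0.29626568]
[0.446 0.118 0.21 ] [ 0.283  0.116  2.201 -0.078  0.503 -1.476] 0.0
[0.442 0.044 0.21 ] [ 0.081  0.09   2.233  0.055  0.497 -1.784] 0.0
[ 0.439 -0.03   0.21 ] [-0.13   0.087  2.235  0.189  0.515 -2.102] 0.0
[ 0.436 -0.104  0.21 ] [-0.335  0.109  2.209  0.293  0.555 -2.386] 0.0
[ 0.432 -0.178  0.21 ] [-0.517  0.152  2.157  0.359  0.608 -2.612] 0.0
[ 0.429 -0.252  0.21 ] [-0.672  0.209  2.081  0.392  0.668 -2.78 ] 0.0
```

With the leaning hand the last joint would pass its range (-2.78 against -2.54) at the tray. So I set the tin back in its pocket, straighten the hand by the opposite limit effect, and regrasp it with the hand vertical.

```bash
python3 -c "
from h import *
s,M,g=lookat();print(s['qpos'].round(3));step([.5026,.1299,.09],5);print((M.T@[0,0,-.01]*1000).round(2))"
```

```text
[ 0.25   0.265  2.251 -0.092  0.303 -1.488]
n 5 step [-7.7 -0.2 13.5] total [-38.6  -0.8  67.6]
[3.18 0.28 9.48]
```

```bash
python3 -m pendant '{"delta_pos":[[-7.7,-0.2,13.5],[-7.7,-0.2,13.5],[-7.7,-0.2,13.5],[-7.7,-0.2,13.5],[-7.7,0,13.5],[0,0,0],[0,0,0],[0,0,0]],"turn":[0,0,0,0,0,0,0,0],"grip":[46,46,46,46,46,46,46,46]}'
python3 -c "
from h import *
s,M,g=lookat();print(g,s['qpos'].round(3));step([.5025,.1298,.0525],5)"
```

```text
time: 27.42
ee_pos: [0.4505, 0.1212, 0.2447]
orientation: [-0.123, 0.979, 0.006, 0.161]
contact_force: [0.4, 0.5, -4.9]
finger_gap: 0.569
[0.50161933 0.12966655 0.09011297] [ 0.244  0.444  2.155 -0.117  0.222 -1.467]
n 5 step [2.2 0.2 7.2] total [11.1  1.  35.9]
```

```bash
python3 -m pendant '{"delta_pos":[[2.2,0.2,7.2],[2.2,0.2,7.2],[2.2,0.2,7.2],[2.2,0.2,7.2],[2.2,0.2,7.2],[0,0,0],[0,0,0],[0,0,0]],"turn":[0,0,0,0,0,0,0,0],"grip":[46,46,46,46,46,46,56,66]}'
python3 -m pendant '{"delta_pos":[[0,0,0],[-4,-0.4,-12],[-6.4,-0.5,-19],[-6.4,-0.5,-19]],"turn":[0,0,0,0],"grip":[66,66,66,66]}'
python3 -c "
from h import *
s,M,g=lookat();print(g,s['qpos'].round(3));a=np.array([.36,.075,.12]);step(a,5);print((M.T@[0,0,-.01]*1000).round(2))"
```

```text
time: 28.08
ee_pos: [0.4524, 0.1216, 0.2067]
orientation: [-0.123, 0.979, 0.006, 0.162]
contact_force: [0.5, 0.3, -0.0]
finger_gap: 0.677
time: 28.42
ee_pos: [0.452, 0.1217, 0.2599]
orientation: [-0.123, 0.979, 0.006, 0.161]
contact_force: [0.6, -0.2, 0.3]
finger_gap: 0.749
[0.50306629 0.13019481 0.10537509] [ 0.245  0.412  2.147 -0.098  0.262 -1.486]
n 5 step [ 28.   -3.8 -12.3] total [139.9 -19.  -61.6]
[3.17 0.27 9.48]
```

```bash
python3 -m pendant '{"delta_pos":[[28,-3.8,-12.3],[28,-3.8,-12.3],[28,-3.8,-12.3],[28,-3.8,-12.3],[28,-3.8,-12.3],[25,0,0],[25,0,0]],"turn":[0,0,0,0,0,0,0],"grip":[66,66,66,66,66,66,66]}' >/dev/null
python3 -c "
from h import *
s,M,g=lookat();print(g,s['qpos'].round(3),M.round(3)[:,1:])"
python3 -m pendant '{"delta_pos":[[30,0,10],[30,0,10],[30,0,10]],"turn":[0,0,0],"grip":[66,66,66]}' >/dev/null
python3 -c "
from h import *
s,M,g=lookat();print(g,s['qpos'].round(3),M.round(3)[:,1:])"
```

```text
[0.31374408 0.06278826 0.11441531] [ 0.159  0.187  2.536  0.012  0.109 -1.674] [[-0.244  0.301]
 [ 0.969  0.05 ]
 [-0.026 -0.952]]
[0.28083688 0.04929083 0.10353092] [ 0.118  0.194  2.581  0.126  0.108 -1.827] [[-0.246  0.253]
 [ 0.969  0.044]
 [-0.021 -0.966]]
```

```bash
python3 -m pendant '{"delta_pos":[[0,0,20],[0,0,20],[0,0,20]],"turn":[0,0,0],"grip":[66,66,66]}'
python3 -c "
from h import *
s,M,g=lookat();print(g,s['qpos'].round(3),M.round(3)[:,1:],np.degrees(np.arccos(-M[2,2])))"
```

```text
time: 29.5
ee_pos: [0.2481, 0.0383, 0.2497]
orientation: [-0.125, 0.986, 0.011, 0.112]
contact_force: [-0.6, 1.3, 0.2]
finger_gap: 0.753
[0.28371076 0.04644758 0.09086714] [ 0.091  0.249  2.563  0.278  0.109 -2.006] [[-0.249  0.219]
 [ 0.968  0.05 ]
 [-0.006 -0.975]] 12.952571797591713
```

```bash
python3 -m pendant '{"delta_pos":[[0,0,20],[0,0,20],[0,0,20],[0,0,20]],"turn":[0,0,0,0],"grip":[66,66,66,66]}'
cat > fk6.py <<'E'
from kin import *
s,M,g=lookat();q=s['qpos'];E0=R.from_matrix(M)
rot=lambda q:R.from_euler('z',q[0])*R.from_euler('y',q[1]+q[2])*R.from_euler('z',q[3])*R.from_euler('y',q[4])*R.from_euler('z',q[5]+np.pi/2)
def full(q,D6=.13):
    r,z=f(k.x,q[1],q[2]);Rm=rot(q).as_matrix();return np.array([r*np.cos(q[0]),r*np.sin(q[0]),z+D6])+(D6+.163)*Rm[:,2],Rm
def solve(x,t,psi=0):
    G=E0*R.from_euler('z',psi)
    return least_squares(lambda x:np.r_[(full(x)[0]-t)*10,(R.from_matrix(full(x)[1])*G.inv()).as_rotvec()],x).x
E
python3 - <<'E'
from fk6 import *
print(g,q.round(3),M.round(3)[:,1:],np.degrees(np.arccos(-M[2,2])));print('model err',full(q)[0]-g,(rot(q).inv()*E0).magnitude())
x=solve(q,[.45,.118,.2])
for y in np.linspace(.118,-.2525,6):x=solve(x,[.43,y,.2]);print(y.round(3),x.round(3))
for p in(6,12):print(p,solve(x,[.43,-.2525,.2],np.radians(p)).round(3))
E
```

```text
time: 29.83
ee_pos: [0.291, 0.038, 0.2191]
orientation: [-0.127, 0.988, 0.019, 0.088]
contact_force: [1.1, 0.6, -0.8]
finger_gap: 0.754
[0.31873955 0.0478214  0.05877074] [ 0.068  0.393  2.478  0.468  0.108 -2.22 ] [[-0.254  0.17 ]
 [ 0.967  0.06 ]
 [ 0.016 -0.984]] 10.38722846534075
model err [ 0.00046903 -0.01178073  0.00017639] 2.9313009333976415e-16
0.118 [ 0.258  0.154  2.153  0.025  0.655 -1.586]
0.044 [ 0.069  0.135  2.176  0.08   0.657 -1.816]
-0.03 [-0.125  0.138  2.172  0.13   0.673 -2.047]
-0.104 [-0.31   0.163  2.141  0.171  0.7   -2.259]
-0.178 [-0.476  0.205  2.085  0.197  0.737 -2.44 ]
-0.252 [-0.618  0.26   2.008  0.211  0.781 -2.587]
6 [-0.618  0.26   2.008  0.211  0.781 -2.482]
12 [-0.618  0.26   2.008  0.211  0.781 -2.378]
```

```bash
python3 - <<'E'
from fk6 import *
a=g+[0,0,.065];b=np.array([.500,.129,.115])
for n,d in(('up/3',(a-g)/3),('over/7',(b-a)/7),('down10',[0,0,-.01])):print(n,(M.T@d*1000).round(1))
print(solve(q,[.5,.129,.052]).round(3))
E
```

```text
up/3 [ -3.9   0.3 -21.3]
over/7 [-27.3   4.6   6.3]
down10 [ 1.8 -0.2  9.8]
[ 0.242  0.537  2.079  0.053  0.346 -1.631]
```

```bash
python3 -m pendant '{"delta_pos":[[-3.9,0.3,-21.3],[-3.9,0.3,-21.3],[-3.9,0.3,-21.3],[-27.3,4.6,6.3],[-27.3,4.6,6.3],[-27.3,4.6,6.3],[-27.3,4.6,6.3],[-27.3,4.6,6.3]],"turn":[0,0,0,0,0,0,0,0],"grip":[66,66,66,66,66,66,66,66]}'
python3 -m pendant '{"delta_pos":[[-27.3,4.6,6.3],[-27.3,4.6,6.3],[0,0,0],[0,0,0]],"turn":[0,0,0,0],"grip":[66,66,66,66]}'
python3 -c "
from h import *
s,M,g=lookat();print(g,s['qpos'].round(3),np.degrees(np.arctan2(M[1,1],M[0,1])));step([.5,.129,.052],5)
im=vision.camera('top');cv2.imwrite('pics/t4.png',im[:,:,::-1]);cv2.imwrite('pics/t4c.png',cv2.resize(im[150:270,165:315],(600,480),interpolation=cv2.INTER_CUBIC)[:,:,::-1])"
```

```text
time: 30.5
ee_pos: [0.4211, 0.0967, 0.2761]
orientation: [-0.127, 0.988, 0.02, 0.089]
contact_force: [0.6, -0.8, -0.1]
finger_gap: 0.754
time: 30.83
ee_pos: [0.4725, 0.1196, 0.2733]
orientation: [-0.127, 0.988, 0.02, 0.089]
contact_force: [-0.6, -0.7, 0.3]
finger_gap: 0.751
[0.50019699 0.12972583 0.11295233] [ 0.217  0.413  2.063  0.052  0.485 -1.653] 104.7524341775656
n 5 step [ 2.3 -0.3 12. ] total [11.3 -1.7 59.9]
```

```bash
python3 -m pendant '{"delta_pos":[[2.3,-0.3,12],[2.3,-0.3,12],[2.3,-0.3,12],[2.2,-0.3,12],[2.2,-0.3,12],[0,0,0],[0,0,0],[0,0,0]],"turn":[0,0,0,0,0,0,0,0],"grip":[66,66,66,66,66,66,58,50]}' 45
python3 -m pendant '{"delta_pos":[[0,0,0],[0,0,0],[0,0,0]],"turn":[0,0,0],"grip":[46,46,46]}'
python3 rd.py grip
python3 -m pendant '{"delta_pos":[[-1,0,-5],[-2,0,-11],[-3,0,-16],[-3,0,-16],[0,0,-18],[5,0,-18],[5,0,-18],[5,0,-18]],"turn":[0,0,0,0,0,0,0,0],"grip":[46,46,46,46,46,46,46,46]}'
python3 - <<'E'
from fk6 import *
print(g);t=np.array([.4295,-.2525,.20]);d=M.T@(t-g)*1000/16;print(d.round(1))
E
```

```text
time: 31.55
ee_pos: [0.4709, 0.1183, 0.2127]
orientation: [-0.127, 0.988, 0.02, 0.088]
contact_force: [-0.3, -0.1, -0.0]
finger_gap: 0.642
time: 31.8
ee_pos: [0.4713, 0.1184, 0.2129]
orientation: [-0.127, 0.988, 0.02, 0.088]
contact_force: [-2.4, -2.2, 8.0]
finger_gap: 0.569
['grip'] 31.8 F [ 1.41 -1.41 -8.46] M [0.55  0.358 0.017] g [0.499  0.1285 0.0526]
time: 32.47
ee_pos: [0.4445, 0.1095, 0.3299]
orientation: [-0.127, 0.988, 0.02, 0.087]
contact_force: [0.7, -0.8, -4.7]
finger_gap: 0.569
[0.47183354 0.11952638 0.16948372]
[  7.9 -21.8  -3.8]
```

```bash
python3 -m pendant '{"delta_pos":[[2,-6,-2],[5,-14,-3],[7.9,-21.8,-3.8],[7.9,-21.8,-3.8],[7.9,-21.8,-3.8],[7.9,-21.8,-3.8],[7.9,-21.8,-3.8],[7.9,-21.8,-3.8]],"turn":[0,0,0,0,0,0,0,0],"grip":[46,46,46,46,46,46,46,46]}'
python3 -c "
from h import *
s,M,g=lookat();print(g,s['qpos'].round(3));step([.4295,-.2525,.2],11)"
```

```text
time: 33.13
ee_pos: [0.4266, -0.0527, 0.3436]
orientation: [-0.127, 0.988, 0.02, 0.088]
contact_force: [-0.3, 0.5, -4.5]
finger_gap: 0.567
[ 0.45398249 -0.04259024  0.18319183] [-0.178  0.209  2.135  0.151  0.647 -2.117]
n 11 step [  6.6 -17.9  -3.1] total [  72.2 -196.5  -33.7]
```

```bash
python3 -m pendant '{"delta_pos":[[6.6,-17.9,-3.1],[6.6,-17.9,-3.1],[6.6,-17.9,-3.1],[6.6,-17.9,-3.1],[6.6,-17.9,-3.1],[6.6,-17.9,-3.1],[6.6,-17.9,-3.1]],"turn":[1.4,1.4,1.4,1.4,1.4,1.4,1.4],"grip":[46,46,46,46,46,46,46]}'
python3 -c "
from h import *
s,M,g=lookat();print(g,s['qpos'].round(3));step([.4295,-.2525,.2],5)"
```

```text
time: 33.72
ee_pos: [0.4012, -0.1849, 0.3528]
orientation: [-0.041, 0.995, 0.028, 0.086]
contact_force: [-0.7, 0.0, -3.9]
finger_gap: 0.569
[ 0.4285833  -0.17481861  0.19247493] [-0.498  0.215  2.096  0.205  0.722 -2.298]
n 5 step [  0.8 -15.4  -2.4] total [  3.8 -77.  -12.1]
```

```bash
python3 -m pendant '{"delta_pos":[[0,-16,-2.4],[0,-16,-2.4],[0,-16,-2.4],[0,-14,-2.4],[0,-10,-1],[0,-4,0],[0,0,0],[0,0,0]],"turn":[0,0,0,0,0,0,0,0],"grip":[46,46,46,46,46,46,46,46]}'
python3 -m pendant '{"delta_pos":[[0,0,0],[0,0,0],[0,0,0],[0,0,0]],"turn":[0,0,0,0],"grip":[46,46,46,46]}'
python3 -c "
from h import *
s,M,g=lookat();print(g,s['qpos'].round(3),s['joint_velocities'].round(3))
T=vision.camera('top');S=vision.camera('scene')
a=cv2.resize(T[140:280,170:470],(800,373),interpolation=cv2.INTER_CUBIC);b=cv2.resize(S[120:340,150:430],(290,227));c=cv2.resize(S[170:330,270:430],(227,227),interpolation=cv2.INTER_CUBIC)
o=np.zeros((600,800,3),np.uint8);o[:373]=a;o[373:,:290]=b;o[373:,300:527]=c
cv2.imwrite('pics/fin.png',o[:,:,::-1])"
```

```text
time: 34.38
ee_pos: [0.4064, -0.2597, 0.3599]
orientation: [-0.042, 0.995, 0.028, 0.086]
contact_force: [-0.2, 0.1, -4.5]
finger_gap: 0.569
time: 34.72
ee_pos: [0.4067, -0.2596, 0.3604]
orientation: [-0.042, 0.995, 0.028, 0.086]
contact_force: [0.1, 0.6, -4.2]
finger_gap: 0.566
[ 0.43416272 -0.24951429  0.20002956] [-0.633  0.263  2.004  0.213  0.786 -2.432] [-0.003  0.001 -0.001 -0.     0.001  0.001]
```

View pics/fin.png

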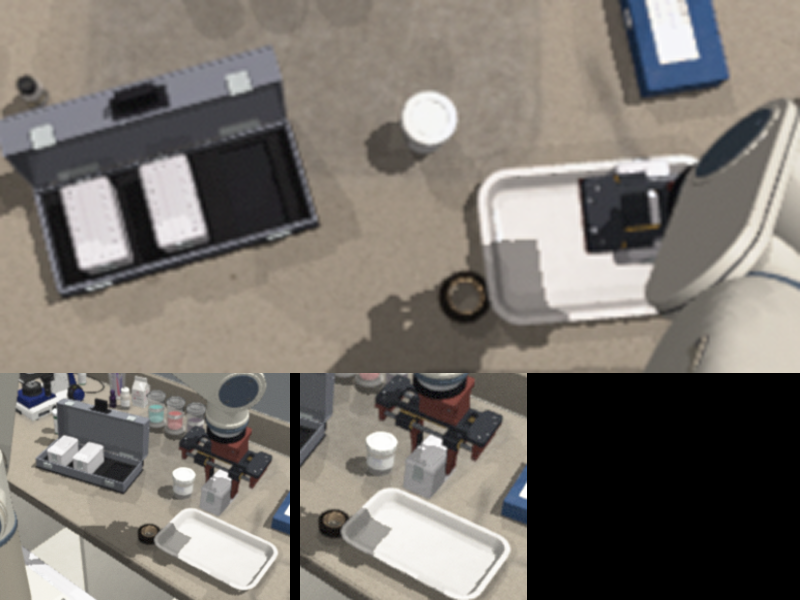

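The final view shows the lid open, quiet tins in the left and middle pockets, the right pocket empty, the cup and tape untouched, and the held tin upright over the tray. Last I check that the middle tin is seated, then hand in.

```bash
python3 - <<'E'
from h import *
T=vision.camera_params('top');t=vision.camera('top')
m=(t.min(2)>185).astype(np.uint8);m[:190]=0;m[245:]=0;m[:,:190]=0;m[:,278:]=0
for c in cv2.findContours(m,0,cv2.CHAIN_APPROX_NONE)[0]:
    if cv2.contourArea(c)<200:continue
    print(cv2.minAreaRect(np.array([plane(T,*p[0],.064)[:2] for p in c],np.float32)))
print(lookat()[2],arm.sign_off())
E
```

```text
((0.4496377110481262, 0.29118233919143677), (0.08746924996376038, 0.04930317401885986), 15.941315650939941)
((0.4716668725013733, 0.20895987749099731), (0.08715128898620605, 0.04795832186937332), 14.635802268981934)
the job is handed in; nothing more can be done
[ 0.43420142 -0.2497908   0.20006334] None
```

The job is handed in at about 35 s of the 72 s allowed. The right-hand tin is the one that rattles, and the arm is holding it still over the tray.

- **Lid:** I held it by the tab until it pressed on its stop (about 14 N), then let go; later pictures show it standing open. To keep the wrist clear of the cabinets I leaned the hand back by driving it to its reach limit, since the moves can't tilt it. In that pose joint 5 read 0.108–0.109 against its stated lower range of 0.11, and joint 3 once read 2.581 against 2.58. Those are within rounding, but right at the edge.
- **Finding the rattle:** After forward and backward shakes, the right tin's resting moment moved by about 0.15 N m, and by 0.13 on a repeat. A loose piece should shift it by about 0.11 N m. The middle tin moved only 0.03, within noise. I never lifted the left tin because the right tin's result was clear.
- **Quiet tins:** The middle tin is back in its pocket, within 1 mm of where it was measured at the start. I also set the right tin down in its pocket briefly to regrip it with less lean, because the last joint would otherwise have passed its range at the tray.
- **Final pose:** The grip point is at (0.434, -0.250, 0.200), which puts the tin's centre within about 5 mm of the measured tray middle and its underside about 0.15 m up. Joint speeds were near zero. Turning the hand 10° on the way over should have left the tin about 2° off upright, from calculation rather than measurement.
- **Other objects:** The cup and tape look unmoved in the last picture. I did not check the vial and bottle separately at the end.

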